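# Fill one boat tray and stack the emptied one

### The job

Fill up the tray that holds four wooden toy boats with the two boats from the other part-filled tray, one boat to a compartment, lying flat and upright on the tray floor. Then lift the emptied tray by its middle board and set it down gently on the tray that was empty from the start, squarely, so that its runners drop in between the end boards and the sides are flush. Leave the full tray and the lower empty tray where they stand, and do not disturb the mallet, glue bottle and mug.

Things in the scene. Friction and masses are not known exactly. Their poses are not given: they have to be found in the camera images.
- fuller_tray: Plywood tray that starts with four boats; all three trays are alike, 180 (x) x 192 (y) x 62 mm, 0.3 kg, symmetric under a half turn. Origin: centre of underside, z up. Six compartments, centres at x +-43, y -62, 0, 62 mm, each 74 x 57 mm, floor 14 mm above origin, low dividers (5 mm thick, y +-31) and side lips up to 22 mm. Free at first: (+43, +62) and (-43, -62).
- emptier_tray: Plywood tray, as fuller_tray, that starts with two boats. Middle grip board along y at x = 0, 12 mm thick, 186 mm long, top at 60 mm above the origin: lift the tray by it. End boards 10 mm thick along y at both x ends, inner faces at x +-80, top at 62 mm. Two runners along y under the floor plate (8 to 14 mm): |x| 65 to 75, 140 mm long, 0 to 8 mm high.
- empty_tray: Plywood tray, as the others, empty from the start. A tray stacked on it rests with its floor plate on the end boards' tops, its runners inside the end boards with 5 mm play each way along x (none in y: line up by eye); its origin is then 54 mm above this one's.
- boat1: Wooden toy boat 63 mm long (x, bow at +x), 26 wide (y, flat sides from x -32 to +18), hull 30 high, cabin 18 wide and funnel on top to 52 mm; origin under its middle at the flat bottom, z up; 40 g; all six alike. Starts in fuller_tray's compartment (+43, +0) mm and stays there.
- boat2: Wooden toy boat 63 mm long (x, bow at +x), 26 wide (y, flat sides from x -32 to +18), hull 30 high, cabin 18 wide and funnel on top to 52 mm; origin under its middle at the flat bottom, z up; 40 g; all six alike. Starts in fuller_tray's compartment (-43, +0) mm and stays there.
- boat3: Wooden toy boat 63 mm long (x, bow at +x), 26 wide (y, flat sides from x -32 to +18), hull 30 high, cabin 18 wide and funnel on top to 52 mm; origin under its middle at the flat bottom, z up; 40 g; all six alike. Starts in fuller_tray's compartment (+43, -62) mm and stays there.
- boat4: Wooden toy boat 63 mm long (x, bow at +x), 26 wide (y, flat sides from x -32 to +18), hull 30 high, cabin 18 wide and funnel on top to 52 mm; origin under its middle at the flat bottom, z up; 40 g; all six alike. Starts in fuller_tray's compartment (-43, +62) mm and stays there.
- boat5: Wooden toy boat 63 mm long (x, bow at +x), 26 wide (y, flat sides from x -32 to +18), hull 30 high, cabin 18 wide and funnel on top to 52 mm; origin under its middle at the flat bottom, z up; 40 g; all six alike. Starts in emptier_tray's compartment (+43, +62) mm; to be moved. Boats side by side in a tray leave gaps of about 30 mm for the fingers.
- boat6: Wooden toy boat 63 mm long (x, bow at +x), 26 wide (y, flat sides from x -32 to +18), hull 30 high, cabin 18 wide and funnel on top to 52 mm; origin under its middle at the flat bottom, z up; 40 g; all six alike. Starts in emptier_tray's compartment (-43, +0) mm; to be moved. Boats side by side in a tray leave gaps of about 30 mm for the fingers.
- mallet: bystander: wooden carver's mallet lying on the bench beyond the trays, head 60 x 90 x 60 mm, handle 24 mm thick, 130 mm long; origin on the bench under the joint of head and handle, handle to its -x
- glue_bottle: bystander: white glue bottle, 60 mm across, 150 mm high, standing beyond the trays; origin at centre of its underside
- pencil_mug: bystander: white mug, 80 mm across, 95 mm high, standing beyond the trays; origin at centre of its underside
There are look-alikes about, which are no part of the job. What is shaped like the boat6 but blue is not meant. What is shaped like the boat5 but white is not meant.

How it is judged:
On the way, in this order (a step that is already met when the one before it is completed fails the run):
1. all six boats lie flat in the fuller tray, one to a compartment, at rest (z of boat1 in the frame of fuller_tray between 0.01 and 0.018 m and x of boat1 in the frame of fuller_tray between -0.08 and 0.08 m and y of boat1 in the frame of fuller_tray between -0.095 and 0.095 m and angle between each of boat1, boat2, boat3, boat4, boat5, boat6's own z axis and vertical below 0.1 rad and linear speed of each of boat1, boat2, boat3, boat4, boat5, boat6 below 0.03 m/s and z of boat2 in the frame of fuller_tray between 0.01 and 0.018 m and x of boat2 in the frame of fuller_tray between -0.08 and 0.08 m and y of boat2 in the frame of fuller_tray between -0.095 and 0.095 m and z of boat3 in the frame of fuller_tray between 0.01 and 0.018 m and x of boat3 in the frame of fuller_tray between -0.08 and 0.08 m and y of boat3 in the frame of fuller_tray between -0.095 and 0.095 m and z of boat4 in the frame of fuller_tray between 0.01 and 0.018 m and x of boat4 in the frame of fuller_tray between -0.08 and 0.08 m and y of boat4 in the frame of fuller_tray between -0.095 and 0.095 m and z of boat5 in the frame of fuller_tray between 0.01 and 0.018 m and x of boat5 in the frame of fuller_tray between -0.08 and 0.08 m and y of boat5 in the frame of fuller_tray between -0.095 and 0.095 m and z of boat6 in the frame of fuller_tray between 0.01 and 0.018 m and x of boat6 in the frame of fuller_tray between -0.08 and 0.08 m and y of boat6 in the frame of fuller_tray between -0.095 and 0.095 m), for 0.2 s.
2. the emptied tray sits squarely seated on the empty tray (z of emptier_tray in the frame of empty_tray between 0.05 and 0.058 m and x of emptier_tray in the frame of empty_tray between -0.008 and 0.008 m and y of emptier_tray in the frame of empty_tray between -0.012 and 0.012 m and angle between the x axis of emptier_tray and the x axis of empty_tray, either way round below 0.1 rad and angle between emptier_tray's own z axis and vertical below 0.04 rad and linear speed of emptier_tray below 0.03 m/s), for 0.2 s.
At the end, for the whole second after the job is handed in: Six boats at rest, upright and flat (4 mm) in the fuller tray, one per compartment; emptied tray seated on the empty tray: 54 mm above it within 4 mm, 8 mm in x, 12 mm in y, yaw 0.1 rad either way round, level 0.04 rad; fuller and lower tray level, within 40 mm of their starts (all of step 1 and all of step 2 and distance of each of fuller_tray, empty_tray from where it was at the start of the episode below 0.04 m and angle between each of fuller_tray, empty_tray's own z axis and vertical below 0.05 rad); the robot touches nothing.
It fails at once if the emptied tray is dropped or slammed on the empty tray (over 0.4 m/s just above its seat, or contact force above 60 N) (contact force between emptier_tray and empty_tray above 60 N or (horizontal distance between emptier_tray and empty_tray below 0.05 m and z of emptier_tray in the frame of empty_tray below 0.066 m and linear speed of emptier_tray above 0.4 m/s)).
It fails at once if the mallet is pushed more than 30 mm or toppled (distance of mallet from where it was at the start of the episode above 0.03 m or angle between mallet's own z axis and vertical above 0.3 rad).
It fails at once if the glue bottle is pushed more than 30 mm or toppled (distance of glue_bottle from where it was at the start of the episode above 0.03 m or angle between glue_bottle's own z axis and vertical above 0.3 rad).
It fails at once if the pencil mug is pushed more than 30 mm or toppled (distance of pencil_mug from where it was at the start of the episode above 0.03 m or angle between pencil_mug's own z axis and vertical above 0.3 rad).
It also fails if it takes over 72 s, if anything falls off the work surface, if the arm or the gripper's body presses on something with over 40 N, if the wrist force passes 120 N, or if a joint passes its speed limit or range.

### The arm

A 7-joint arm with a two-finger parallel gripper is mounted at the origin on the work surface. World frame = base frame: x ahead of the robot, y to its left, z up, the work surface at z = 0. Lengths are in m, angles in rad, forces in N, time in s.
With the tool pointing down it reaches from about 0.4 to 0.85 m from the base axis. Payload 10.4 kg.
Tool frame: the origin (TCP) lies midway between the tips of the shut fingers; the grasp point (between the pads) lies 19 mm behind it; x points along the fingers, z is the direction in which the jaws open and shut, and the axes are right-handed (so a half turn about x gives the same grasp; the last joint's range is limited). The gripper opens to 87 mm and grips with 3 to 60 N. Pads are 19 mm wide; open, the fingers measure 117 mm over their backs; the gripper's body (75 mm by 190 mm) begins 51 mm behind the grasp point.
Start: joints at [1.115, 0.332, -0.065, 1.46, 0.022, 1.35, -0.088], TCP at [0.262, -0.567, 0.194] pointing down, gripper open.
Joint ranges: [-2.6, 2.6], [-0.5, 2.12], [-1.47, 1.34], [0.16, 2.42], [-1.27, 4.41], [0.06, 2.06], [-2.6, 2.6]. Speed limits (rad/s): [2.22, 2.22, 2.79, 2.79, 3.14, 3.14, 3.14].

### API

Orientations are given as a unit quaternion [x, y, z, w].
In Python, from bench import read_state, camera, camera_params, close_job gives the robot as it stands.
- The arm moves only by the tool arm_command, never from a script. Its argument "targets" is a list of rows, each a list of 7 numbers: the closure in counts, from 0 (fully open) to 255 (shut), then the shift along the tool's x, y, z in mm, then the turn, a rotation vector about the tool's x, y, z in rad. A call has 1 to 10 rows; each row is the pose to reach, as a shift and turn from the pose commanded when the call began, along the tool's axes at that moment; what a row does not reach only later rows make up. A row lasts 1/10 s, in which the tool goes at most 50 mm and 8.59 degrees, less where a joint would pass 70% of its speed; a pose out of reach is approached as far as the arm can. A call with a gripper value outside its range is refused whole. The fingers move at their own pace and stop on an object; "newtons" is the grip in N (left out, the last holds). Time passes only in rows, so rows that repeat a pose let the fingers close. It gives the time, the measured TCP pose, the force and the opening at its end, in the units of the state.
- read_state(): the state, without advancing time (a new reading comes with each control period).
- camera(name): name is "side" or "top" or "wrist"; returns the picture (420x560x3 uint8, red, green, blue); there is no depth.
- camera_params(name): a dict with "intrinsics" (3x3 intrinsics, pixels), "dist" ([k1, k2, p1, p2, k3] as OpenCV has them; the pictures are not rectified), "xyz" and "orientation" of the camera in the world; the wrist camera has in their place "mount" (4x4, takes a point from camera to tool coordinates, whose origin is the TCP and whose axes are the tool frame's). Camera axes: x right, y down, z forward; pixel columns grow to the right and rows downward; lengths in m; the calibration is good to about 2 mm. A picture is of the moment at which its call begins: read the wrist's pose just before it. camera_params takes no time and is no camera call.
- close_job(): hands the job in, once; it reports no verdict.
The state is a dict: "time": time; "joint_positions": joint angles; "joint_vel": joint speeds; "joint_torque": joint torques, N m; "ee_pos": TCP position; "eef_rot": TCP orientation; "ft_force": force on the tool from outside, world axes, zero at the start; "torque": the same for the moment, N m; "width": finger opening in m.
Only numpy, scipy, OpenCV 4.12 (cv2) and the standard library are available. Lean on these libraries where they do the work, as an engineer would, in place of code of your own. Each camera call takes 0.05 s, during which the arm holds its last target.

## Working session

There is one attempt and no reset: what is moved stays moved. The work goes in short steps, Python scripts to look and compute and a tool call to move; the robot and the scene stay as the last step left them, time stands still between calls to the robot, and variables do not carry over. Pictures are saved under pics/ and viewed, and the job is handed in when it is done.

Besides the shell and the picture viewer there is one more tool, called after "Emit:" as a command line: name --pt "numbers of a row" for each row, then --argument value for the rest. arm_command: Moves the arm, as the interface text tells. Its arguments: {"type":"object","properties":{"targets":{"type":"array"},"newtons":{"type":"number"}},"required":["targets"]}

```bash
mkdir -p pics; ls; python3 - <<'E'
from bench import *
import cv2
print(read_state())
for n in ["top","side","wrist"]:
    print(n,camera_params(n)); cv2.imwrite(f"pics/{n}0.png",camera(n)[:,:,::-1])
E
```

```text
pics
{'time': 0.0, 'joint_positions': array([ 1.1154082 ,  0.33286984, -0.06471132,  1.46094983,  0.02162773,
        1.34988564, -0.08851769]), 'joint_vel': array([ 9.65708559e-05,  1.76708185e-04,  1.77358728e-04, -1.66845998e-04,
       -2.14650709e-04,  7.65401315e-04,  1.33425303e-03]), 'joint_torque': array([ 9.81434969e-04, -6.23244452e+01,  2.54104589e-02, -3.89891160e+01,
       -6.12640288e-02,  3.98091017e-02,  1.43551456e-04]), 'ee_pos': array([ 0.26193801, -0.56699191,  0.19315121]), 'eef_rot': array([ 0.38122101,  0.59613522, -0.38073555,  0.59525942]), 'ft_force': array([0.30596644, 0.65322216, 0.39344753]), 'torque': array([-0.0415829 ,  0.00922347,  0.00150146]), 'width': 0.08691957081703655}
top {'intrinsics': array([[541.92392947,   0.        , 275.88411578],
       [  0.        , 541.92392947, 214.8794509 ],
       [  0.        ,   0.        ,   1.        ]]), 'dist': array([-0.09445421,  0.        ,  0.        ,  0.        ,  0.        ]), 'xyz': array([ 0.496189  , -0.00884063,  1.40900878]), 'orientation': array([ 0.71361058, -0.7000722 ,  0.00930753, -0.023921
[... 294 characters left out ...]
71653, 0.61003911]), 'orientation': array([-0.20235737,  0.88512898, -0.4069576 ,  0.09991846])}
wrist {'intrinsics': array([[347.19727928,   0.        , 278.94360915],
       [  0.        , 347.19727928, 206.56756784],
       [  0.        ,   0.        ,   1.        ]]), 'dist': array([-0.0758243,  0.       ,  0.       ,  0.       ,  0.       ]), 'mount': array([[ 3.48679678e-04, -2.43267119e-01,  9.69959271e-01,
        -1.89344518e-01],
       [ 1.04509959e-04, -9.69959316e-01, -2.43267167e-01,
         6.72465372e-02],
       [ 9.99999934e-01,  1.86192722e-04, -3.12781265e-04,
         1.36020561e-04],
       [ 0.00000000e+00,  0.00000000e+00,  0.00000000e+00,
         1.00000000e+00]])}
```

View pics/top0.png

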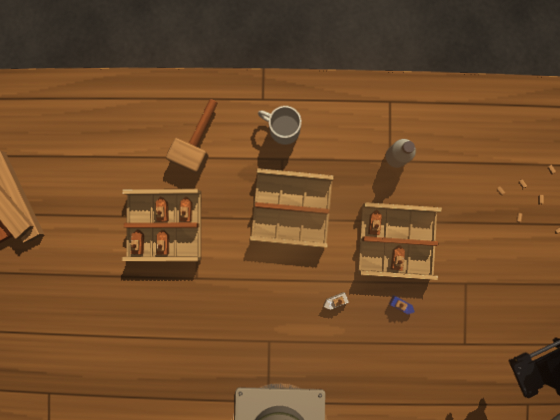

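View pics/side0.png

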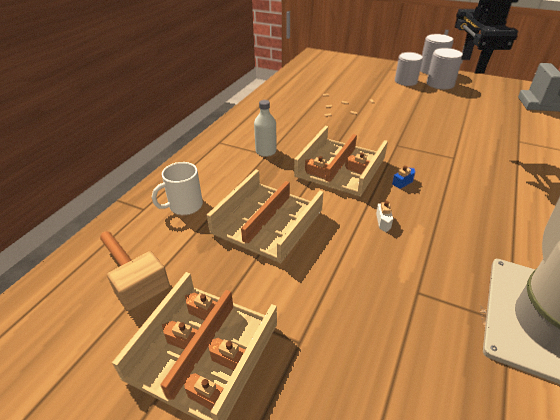

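View pics/wrist0.png

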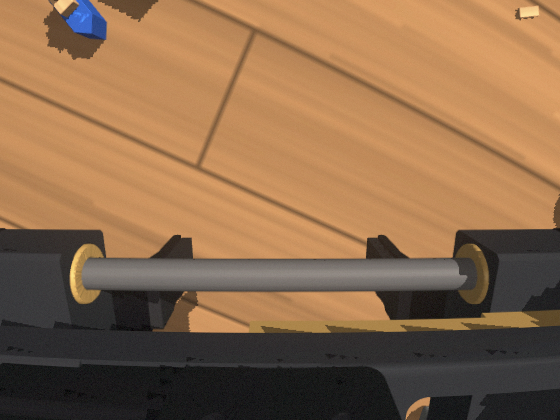

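Top view: fuller tray (four orange boats) at about (162,226). The empty one is at (291,208), and the emptier one (two orange boats at (376,224) and (399,259)) is at (399,241). The look-alikes are white (337,301) and blue (402,306), both outside the trays. I'll enlarge to read the corners.

```bash
python3 - <<'E'
import cv2
im=cv2.imread("pics/top0.png")
for n,(x,y) in dict(f=(112,176),m=(240,160),e=(350,192)).items():
    c=im[y:y+100,x:x+100]; c=cv2.resize(c,None,fx=6,fy=6,interpolation=cv2.INTER_CUBIC)
    c=cv2.convertScaleAbs(c,alpha=1.5,beta=10)
    for k in range(0,100,10):
        cv2.putText(c,str(x+k),(k*6,10),0,.35,(255,255,255),1); cv2.putText(c,str(y+k),(0,k*6+4),0,.35,(255,255,255),1)
        cv2.line(c,(k*6,12),(k*6,18),(255,255,255),1);cv2.line(c,(24,k*6),(30,k*6),(255,255,255),1)
    cv2.imwrite(f"pics/crop_{n}.png",c)
E
```

```text
(no output)
```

View pics/crop_f.png

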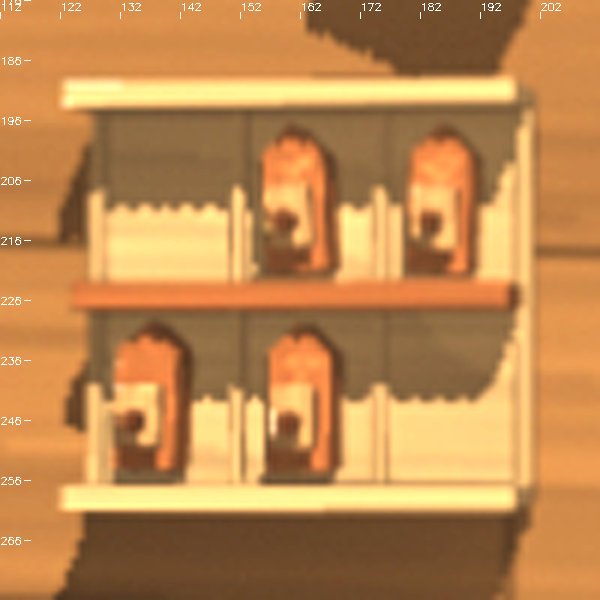

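View pics/crop_m.png

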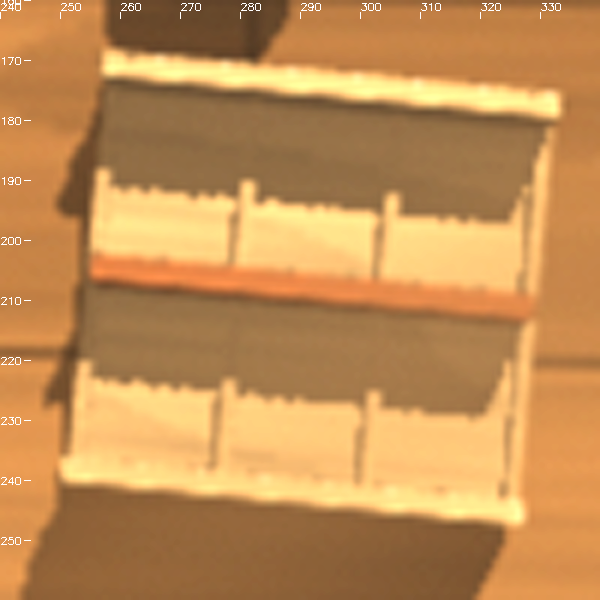

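View pics/crop_e.png

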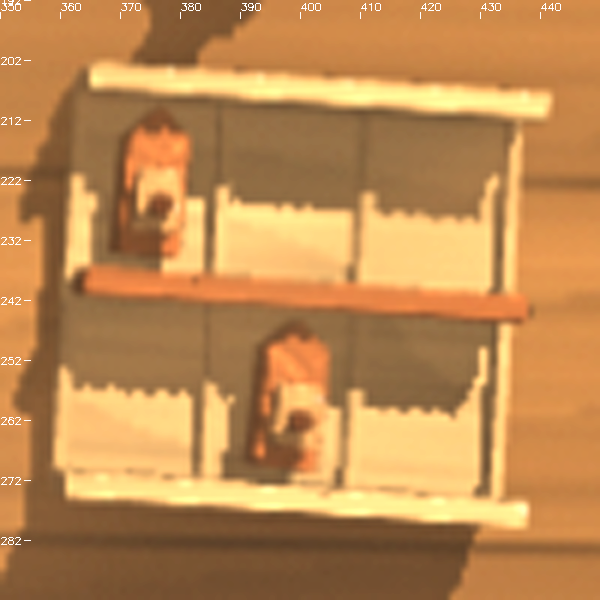

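```bash
cat > h.py <<'E'
import numpy as np,cv2
from bench import *
from scipy.spatial.transform import Rotation as R
def ray(n,px):
    p=camera_params(n); u=cv2.undistortPoints(np.array(px,float).reshape(-1,1,2),p["intrinsics"],p["dist"])[:,0]
    d=np.c_[u,np.ones(len(u))]
    if n=="wrist":
        s=read_state(); Rt=R.from_quat(s["eef_rot"]); M=p["mount"]
        return Rt.apply(M[:3,3])+s["ee_pos"], Rt.apply(d@M[:3,:3].T)
    return p["xyz"], R.from_quat(p["orientation"]).apply(d)
def onz(n,px,z):
    o,d=ray(n,px); return o+d*((z-o[2])/d[:,2])[:,None]
def proj(n,P):
    p=camera_params(n); P=np.array(P,float).reshape(-1,3)
    if n=="wrist":
        s=read_state(); Rt=R.from_quat(s["eef_rot"]); M=p["mount"]
        C=Rt.inv().apply(P-s["ee_pos"]); C=(C-M[:3,3])@M[:3,:3]
    else: C=R.from_quat(p["orientation"]).inv().apply(P-p["xyz"])
    return cv2.projectPoints(C,np.zeros(3),np.zeros(3),p["intrinsics"],p["dist"])[0][:,0]
E
python3 - <<'E'
from h import *
C=dict(f=((112,176),[(62,81),(515,78),(62,510),(515,510)]),m=((240,160),[(105,48),(561,93),(60,482),(524,524)]),e=((350,192),[(91,62),(551,95),(66,497),(528,527)]))
for k,(o,c) in C.items():
    px=(np.array(c)+.5)/6-.5+np.array(o); P=onz("top",px,0.062)
    a=P[0]-P[1]; b=P[2]-P[3]; yv=a+b; l=[np.linalg.norm(v) for v in (a,b,P[0]-P[2],P[1]-P[3])]
    print(k,P.mean(0).round(4),"yaw",np.arctan2(-yv[0],yv[1]).round(4),np.round(l,4), np.arctan2(*( (P[0]-P[2]+P[1]-P[3])[1::-1])).round(4))
# boats e: funnel tops approx (52mm above bottom => z .066)
pe=np.array([[160,207],[300,420]]); px=(pe+.5)/6-.5+np.array([350,192]); print(onz("top",px,.066).round(4))
s=read_state(); print(R.from_quat(s["eef_rot"]).as_matrix().round(3))
E
```

```text
f [0.5294 0.3114 0.062 ] yaw 0.0231 [0.1927 0.1916 0.1804 0.1801] 0.0291
m [ 0.579  -0.0192  0.062 ] yaw -0.076 [0.1908 0.1928 0.1818 0.1797] -0.0761
e [ 0.5008 -0.2932  0.062 ] yaw -0.0503 [0.1927 0.1925 0.1803 0.1796] -0.0448
[[ 0.536  -0.2297  0.066 ]
 [ 0.4492 -0.2888  0.066 ]]
[[-0.001  0.908  0.419]
 [ 0.001  0.419 -0.908]
 [-1.    -0.    -0.001]]
```

Edge lengths come out at 0.180 x 0.192, matching the tray. I'll write a goal-to-shift helper and go to a viewing pose.

```bash
cat >> h.py <<'E'
def goal(x,y,z,yaw,flip=False):
    """yaw: world angle of tool y axis; prints shift mm & rotvec in present tool axes"""
    s=read_state(); R0=R.from_quat(s["eef_rot"])
    ty=np.array([np.cos(yaw),np.sin(yaw),0]); tx=np.array([0,0,-1.]); M=np.c_[tx,ty,np.cross(tx,ty)]
    print("t",round(s["time"],2),"pos",s["ee_pos"].round(4),"w",round(s["width"],4),"F",s["ft_force"].round(1),"shift",(R0.inv().apply(np.array([x,y,z])-s["ee_pos"])*1000).round(1),"rot",(R0.inv()*R.from_matrix(M)).as_rotvec().round(4))
E
python3 - <<'E'
from h import *
goal(.415,-.26,.22,-.05)
print(onz("top",[(408,147)],.15),onz("top",[(278,110)],.095),onz("top",[(186,155)],.06))
E
```

```text
t 0.15 pos [ 0.262  -0.5671  0.1933] w 0.0868 F [-0.1 -0.5 -0.7] shift [ -26.4  267.7 -214.6] rot [ 4.828e-01 -1.000e-03  3.000e-04]
[[ 0.72030419 -0.28898433  0.15      ]] [[0.81596534 0.01879852 0.095     ]] [[0.70639926 0.24949631 0.06      ]]
```

Emit:
arm_command --pt "0 -26 268 -215 0.483 -0.001 0" --pt "0 -26 268 -215 0.483 -0.001 0" --pt "0 -26 268 -215 0.483 -0.001 0" --pt "0 -26 268 -215 0.483 -0.001 0" --pt "0 -26 268 -215 0.483 -0.001 0" --pt "0 -26 268 -215 0.483 -0.001 0" --pt "0 -26 268 -215 0.483 -0.001 0" --pt "0 -26 268 -215 0.483 -0.001 0" --pt "0 -26 268 -215 0.483 -0.001 0" --pt "120 -26 268 -215 0.483 -0.001 0"

```text
time: 1.15
ee_pos: [0.4145, -0.261, 0.2197]
eef_rot: [-0.512, -0.487, 0.513, -0.487]
ft_force: [0.2, 0.6, -0.1]
width: 0.0841
```

```bash
python3 - <<'E'
from h import *
goal(.415,-.26,.22,-.05)
im=camera("wrist")[:,:,::-1]; cv2.imwrite("pics/w1.png",im)
goal(.415,-.26,.22,-.05)
E
```

```text
t 1.15 pos [ 0.4145 -0.261   0.2197] w 0.0841 F [ 0.2  0.6 -0.1] shift [-0.3  0.4 -1. ] rot [-0.0019  0.0012  0.0003]
t 1.2 pos [ 0.4144 -0.2612  0.2196] w 0.081 F [ 0.4  0.4 -0.2] shift [-0.4  0.5 -1.2] rot [-0.0026  0.001   0.0004]
```

View pics/w1.png

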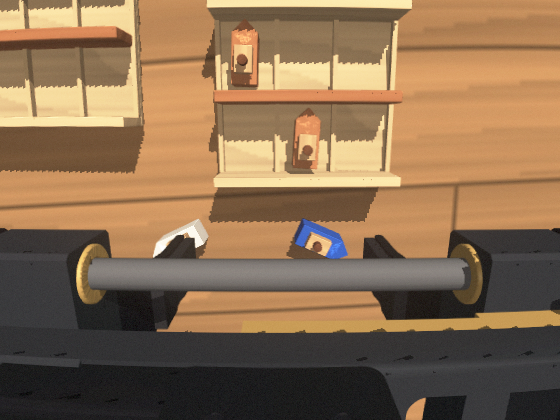

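The wrist view shows orange boat5 at (245,58) and boat6 at (308,142) in the tray. The blue one (320,240) and white one (180,240) are outside on the bench. Now an enlarged crop.

```bash
python3 - <<'E'
import cv2
im=cv2.imread("pics/w1.png")[0:200,200:420]
c=cv2.resize(im,None,fx=3.6,fy=3,interpolation=cv2.INTER_CUBIC); 
c=cv2.resize(im[10:190,10:140],None,fx=5,fy=3.3); 
a=cv2.resize(im[10:100,15:75],None,fx=6,fy=6,interpolation=2); b=cv2.resize(im[100:190,80:140],None,fx=6,fy=6,interpolation=2)
for q,(x0,y0) in ((a,(215,10)),(b,(280,100))):
    for k in range(0,90,10):
        cv2.putText(q,str(y0+k),(0,k*6+4),0,.35,(255,255,255),1)
        if k<60: cv2.putText(q,str(x0+k),(k*6,10),0,.35,(255,255,255),1)
cv2.imwrite("pics/w1c.png",cv2.convertScaleAbs(cv2.hconcat([a,b]),alpha=1.2))
E
```

```text
(no output)
```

View pics/w1c.png

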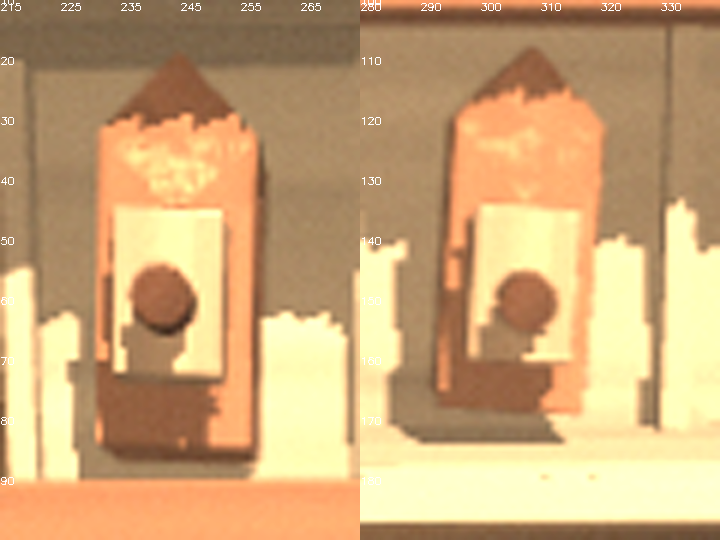

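```bash
python3 - <<'E'
from h import *
yaw=-.05
for n,o,pts in (("b5",(215,10),[(97,445),(252,447),(99,125),(254,130),(178,52)]),("b6",(280,100),[(86,405),(222,412),(97,118),(243,125),(172,47)])):
    px=(np.array(pts)+.5)/6-.5+np.array(o); P=onz("wrist",px,.044)
    ax=(P[2]+P[3]-P[0]-P[1]); print(n,P.round(4)[:,:2].tolist(),"yaw",np.arctan2(ax[1],ax[0]).round(3),"bow-stern",np.linalg.norm(P[4]-(P[0]+P[1])/2).round(4),"w",np.linalg.norm(P[2]-P[3]).round(4),np.linalg.norm(P[0]-P[1]).round(4),"mid",((P[4]+(P[0]+P[1])/2)/2).round(4)[:2])
px=(np.array([(162,300)])+.5)/6-.5+np.array((215,10)); print("fun5",onz("wrist",px,.066))
px=(np.array([(167,302)])+.5)/6-.5+np.array((280,100)); print("fun6",onz("wrist",px,.066))
T=[]
for t,y,w in ((.5008,-.2932,-.0475),(.579,-.0192,-.076)):
    print(proj("wrist",[[t+sx*.09*np.cos(w)-sy*.096*np.sin(w),y+sx*.09*np.sin(w)+sy*.096*np.cos(w),.062] for sx in(1,-1) for sy in (1,-1)]).round(1).tolist())
E
```

```text
b5 [[0.5197, -0.2178], [0.5179, -0.2438], [0.5702, -0.222], [0.5679, -0.2473], [0.5807, -0.2357]] yaw -0.077 bow-stern 0.0621 w 0.0254 0.026 mid [ 0.5497 -0.2333]
b6 [[0.432, -0.2776], [0.4296, -0.3014], [0.4812, -0.2816], [0.4787, -0.3065], [0.4923, -0.2948]] yaw -0.092 bow-stern 0.0617 w 0.025 0.024 mid [ 0.4615 -0.2921]
fun5 [[ 0.53853449 -0.23241964  0.066     ]]
fun6 [[ 0.4512332 -0.2907052  0.066    ]]
[[204.5, -1.2], [411.6, -0.4], [212.6, 190.0], [399.9, 189.2]]
[[-62.3, -47.4], [113.4, -67.7], [-49.1, 129.9], [122.0, 129.1]]
```

```bash
python3 - <<'E'
from h import *
goal(.543,-.232,.11,-.07)
E
```

```text
t 1.2 pos [ 0.4144 -0.2612  0.2196] w 0.081 F [ 0.4  0.4 -0.2] shift [109.5 126.9 -36. ] rot [0.0174 0.001  0.0004]
```

Emit:
arm_command --pt "118 30 127 -36 0.017 0 0" --pt "118 60 127 -36 0.017 0 0" --pt "118 90 127 -36 0.017 0 0" --pt "118 109 127 -36 0.017 0 0" --pt "118 109 127 -36 0.017 0 0" --pt "118 109 127 -36 0.017 0 0"

```text
time: 1.8
ee_pos: [0.543, -0.2316, 0.111]
eef_rot: [-0.516, -0.483, 0.517, -0.482]
ft_force: [0.5, 0.0, 0.6]
width: 0.0475
```

```bash
python3 - <<'E'
from h import *
goal(.543,-.232,.026,-.07)
for n in ["top","side","wrist"]: cv2.imwrite(f"pics/{n}2.png",camera(n)[:,:,::-1])
im=cv2.imread("pics/top2.png")[180:300,340:460]; im2=cv2.imread("pics/side2.png")[100:220,270:430]
cv2.imwrite("pics/c2.png",cv2.hconcat([cv2.resize(im,(400,400),interpolation=2),cv2.resize(im2,(400,400),interpolation=2)]))
E
```

```text
t 1.8 pos [ 0.543  -0.2316  0.111 ] w 0.0475 F [0.5 0.  0.6] shift [85.   0.1  0.3] rot [0.001  0.0009 0.0012]
```

View pics/c2.png

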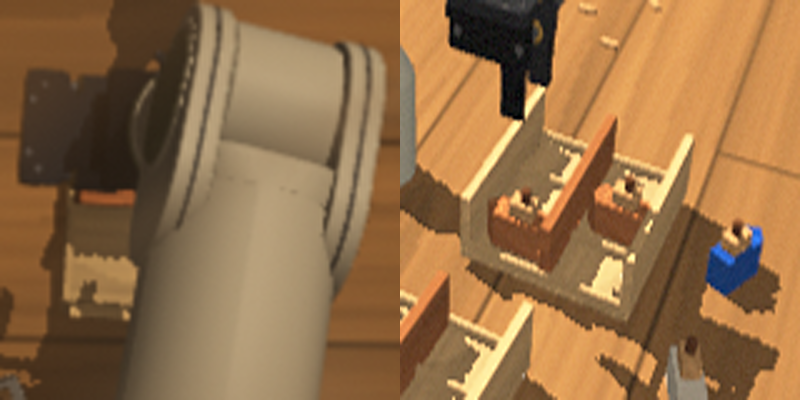

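View pics/wrist2.png

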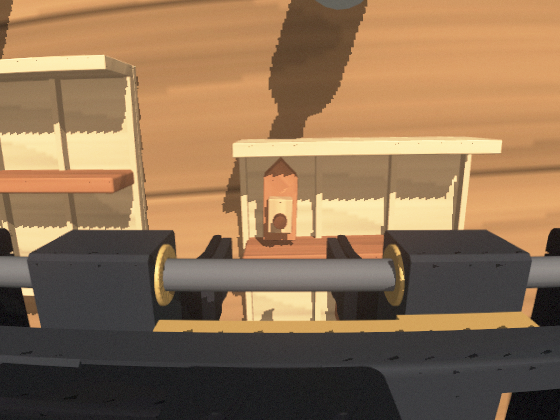

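```bash
python3 - <<'E'
from h import *
print(onz("wrist",[(281,160),(264,177),(297,180)],.044),onz("wrist",[(280,221)],.066))
goal(.543,-.232,.026,-.07)
E
```

```text
[[ 0.58225328 -0.23569039  0.044     ]
 [ 0.57038756 -0.22206329  0.044     ]
 [ 0.56638562 -0.24671322  0.044     ]] [[ 0.54158713 -0.2320435   0.066     ]]
t 1.95 pos [ 0.5442 -0.2319  0.1133] w 0.0469 F [-0.1 -0.   1. ] shift [87.3 -1.5 -0. ] rot [ 0.0009  0.0026 -0.0032]
```

Emit:
arm_command --pt "118 25 0 0 0 0 0" --pt "118 50 0 0 0 0 0" --pt "118 70 0 0 0 0 0" --pt "118 80 0 0 0 0 0" --pt "118 85 0 0 0 0 0" --pt "118 85 0 0 0 0 0" --newtons 20

```text
time: 2.55
ee_pos: [0.5442, -0.2308, 0.0267]
eef_rot: [-0.517, -0.482, 0.517, -0.483]
ft_force: [-0.3, -0.2, 0.6]
width: 0.0469
```

Emit:
arm_command --pt "200 0 0 0 0 0 0" --pt "255 0 0 0 0 0 0" --pt "255 0 0 0 0 0 0" --pt "255 0 0 0 0 0 0" --pt "255 0 0 0 0 0 0" --pt "255 0 0 0 0 0 0" --pt "255 0 0 0 0 0 0"

```text
time: 3.25
ee_pos: [0.5441, -0.2306, 0.0262]
eef_rot: [-0.516, -0.482, 0.517, -0.483]
ft_force: [-0.7, 0.3, 1.8]
width: 0.0169
```

```bash
python3 - <<'E'
from h import *
for n in ["side","wrist"]: cv2.imwrite(f"pics/{n}3.png",camera(n)[:,:,::-1])
im=cv2.imread("pics/wrist3.png")[100:340,160:400]; im2=cv2.imread("pics/side3.png")[110:210,280:400]
cv2.imwrite("pics/c3.png",cv2.hconcat([cv2.resize(im,(400,400),interpolation=2),cv2.resize(im2,(400,400),interpolation=2)]))
E
```

```text
(no output)
```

View pics/c3.png

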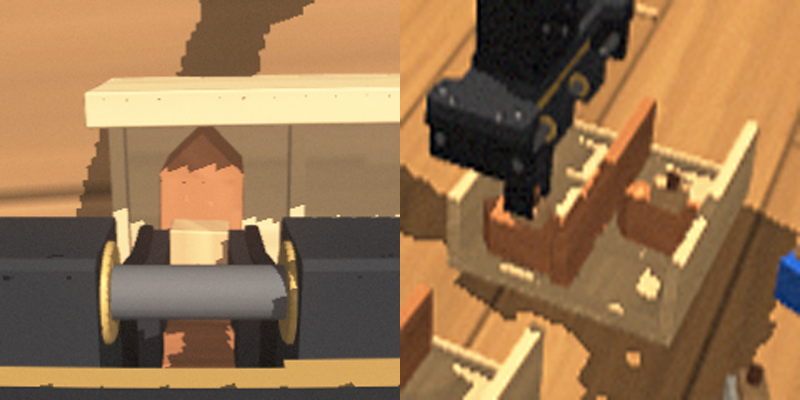

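Emit:
arm_command --pt "255 -5 0 0 0 0 0" --pt "255 -20 0 0 0 0 0" --pt "255 -50 0 0 0 0 0" --pt "255 -100 0 0 0 0 0" --pt "255 -100 0 0 0 0 0" --pt "255 -100 0 0 0 0 0"

```text
time: 3.95
ee_pos: [0.5449, -0.2306, 0.1283]
eef_rot: [0.517, 0.481, -0.516, 0.484]
ft_force: [-0.4, -0.8, -1.2]
width: 0.0168
```

```bash
python3 - <<'E'
from h import *
for n in ["side","wrist"]: cv2.imwrite(f"pics/{n}4.png",camera(n)[:,:,::-1])
im=cv2.imread("pics/wrist4.png")[100:340,160:400]; im2=cv2.imread("pics/side4.png")[80:200,280:400]
cv2.imwrite("pics/c4.png",cv2.hconcat([cv2.resize(im,(400,400),interpolation=2),cv2.resize(im2,(400,400),interpolation=2)]))
goal(.488,.2483,.13,.026)
E
```

```text
t 4.05 pos [ 0.5435 -0.2302  0.1257] w 0.0171 F [-0.3 -0.1 -0.5] shift [  -4.7  -87.5 -473.7] rot [-0.0932  0.0008  0.0005]
```

View pics/c4.png

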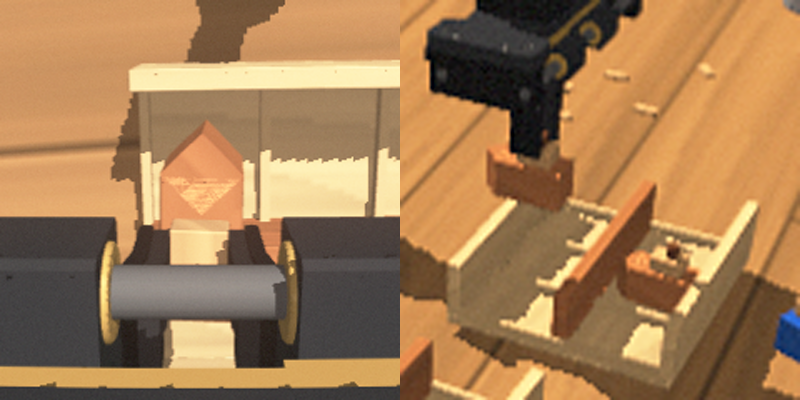

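Emit:
arm_command --pt "255 -5 -9 -45 -0.01 0 0" --pt "255 -5 -19 -95 -0.03 0 0" --pt "255 -5 -28 -143 -0.05 0 0" --pt "255 -5 -37 -190 -0.06 0 0" --pt "255 -5 -46 -238 -0.07 0 0" --pt "255 -5 -56 -286 -0.08 0 0" --pt "255 -5 -65 -334 -0.093 0 0" --pt "255 -5 -74 -382 -0.093 0 0" --pt "255 -5 -83 -428 -0.093 0 0" --pt "255 -5 -92 -470 -0.093 0 0"

```text
time: 5.05
ee_pos: [0.4824, 0.2467, 0.1296]
eef_rot: [0.493, 0.507, -0.494, 0.507]
ft_force: [1.5, -0.6, -0.1]
width: 0.017
```

```bash
python3 - <<'E'
from h import *
goal(.483,.2483,.13,.026)
for n in ["side","wrist"]: cv2.imwrite(f"pics/{n}5.png",camera(n)[:,:,::-1])
goal(.483,.2483,.13,.026)
E
```

```text
t 5.05 pos [0.4824 0.2467 0.1296] w 0.017 F [ 1.5 -0.6 -0.1] shift [-0.4  0.7 -1.6] rot [0.0004 0.0014 0.0015]
t 5.15 pos [0.4804 0.2515 0.1297] w 0.0169 F [ 0.1  0.6 -0.4] shift [-0.3  2.5  3.3] rot [ 0.0087 -0.0018  0.0022]
```

View pics/wrist5.png

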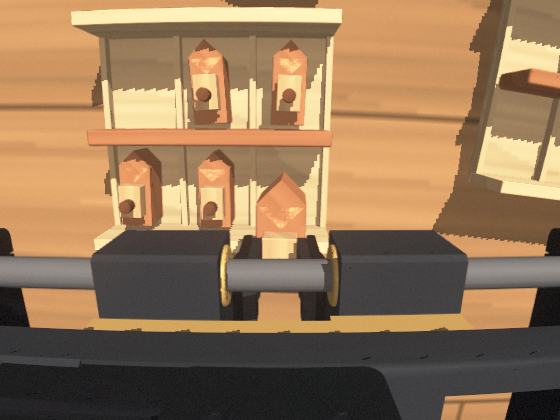

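View pics/side5.png

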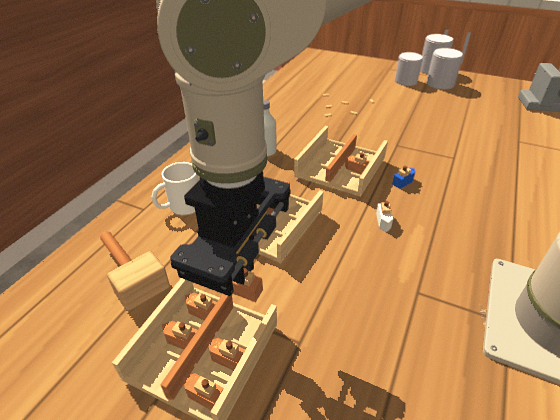

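Emit:
arm_command --pt "255 0 0 0 0 0 0" --pt "255 0 0 0 0 0 0"

```text
time: 5.35
ee_pos: [0.4837, 0.2434, 0.1297]
eef_rot: [0.493, 0.506, -0.495, 0.506]
ft_force: [-0.5, 0.1, -0.4]
width: 0.0169
```

```bash
python3 - <<'E'
from h import *
im=camera("wrist")[:,:,::-1]; goal(.483,.2483,.13,.026)
c=cv2.resize(im[0:240,70:350],None,fx=2.8,fy=2.5,interpolation=2)
cv2.imwrite("pics/w6.png",im);
T=lambda x,y,z:[.5294+x*np.cos(.026)-y*np.sin(.026),.3114+x*np.sin(.026)+y*np.cos(.026),z]
names=["mid near L","mid near R","mid far R","endfar outL","endfar outR","endfar in R","endnear in R","endnear outR"]
P=proj("wrist",[T(-.006,.093,.06),T(-.006,-.093,.06),T(.006,-.093,.06),T(.09,.096,.062),T(.09,-.096,.062),T(.08,-.096,.062),T(-.08,-.096,.062),T(-.09,-.096,.062)])
for n,p in zip(names,P): print(n,p.round(1))
a=cv2.resize(im[100:260,220:360],None,fx=5,fy=3.75,interpolation=2); cv2.imwrite("pics/w6c.png",a)
E
```

```text
t 5.4 pos [0.4839 0.2431 0.1298] w 0.0171 F [-0.3 -0.4 -0.1] shift [-0.2 -0.8 -5.2] rot [-0.0023  0.002   0.0008]
mid near L [ 70.  157.5]
mid near R [314.1 155.5]
mid far R [314.4 139.1]
endfar outL [49.9 23.8]
endfar outR [321.1  16.2]
endfar in R [320.9  31.5]
endnear in R [316.  249.9]
endnear outR [315.7 261.6]
```

View pics/w6.png

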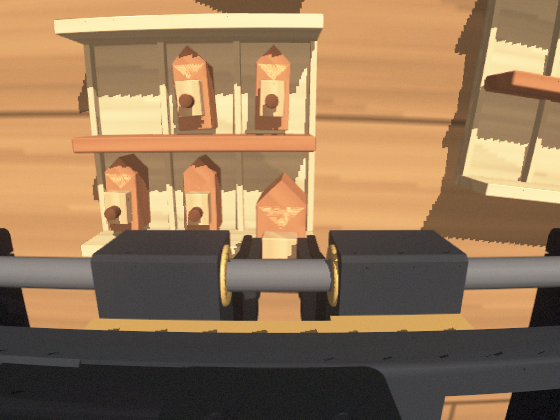

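View pics/w6c.png

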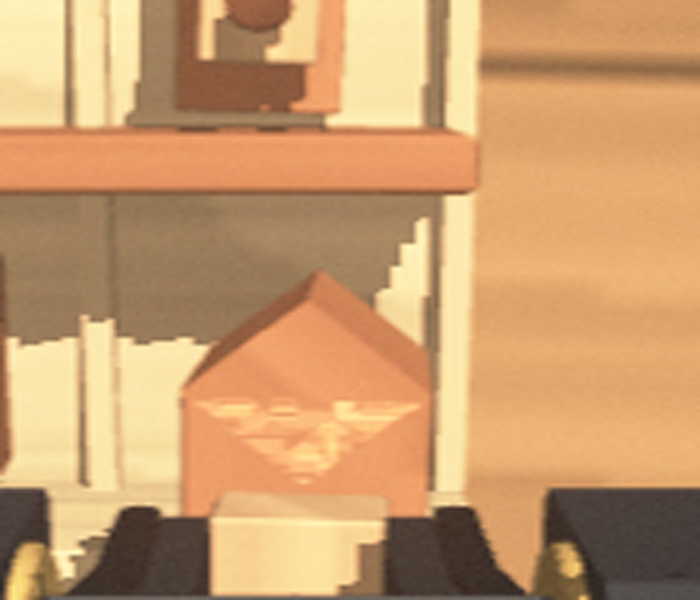

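```bash
python3 - <<'E'
from h import *
f=lambda pts,o,z:onz("top",(np.array(pts,float)+.5)/6-.5+np.array(o),z).round(4)[:,:2].tolist()
print("f mid",f([(72,284),(72,306),(518,284),(518,306)],(112,176),.06))
print("e mid",f([(78,270),(80,292),(528,297),(528,318)],(350,192),.06))
# wrist bow now (320,270 crop), and mid edges
b=np.array([(320,270)])/[5,3.75]+[220,100]
print("bow",onz("wrist",b,.145),"mid near edge at bow col", onz("wrist",np.array([(320,190),(320,130)])/[5,3.75]+[220,100],.06))
s=read_state();print(s['time'],s['ee_pos'])
E
```

```text
f mid [[0.5319, 0.4037], [0.5226, 0.4034], [0.5356, 0.2144], [0.5264, 0.2142]]
e mid [[0.5094, -0.1969], [0.5003, -0.1979], [0.5015, -0.3849], [0.4928, -0.3849]]
bow [[0.52545542 0.24203326 0.145     ]] mid near edge at bow col [[0.52881032 0.24075238 0.06      ]
 [0.54049341 0.2410673  0.06      ]]
5.4 [0.48391258 0.24314719 0.12982679]
```

Emit:
arm_command --pt "255 15 -2 -3 0 0 0" --pt "255 30 -2 -5 0 0 0" --pt "255 42 -2 -5 0 0 0" --pt "255 45 -2 -5 0 0 0" --pt "255 45 -2 -5 0 0 0" --pt "255 45 -2 -5 0 0 0"

```text
time: 6.0
ee_pos: [0.4818, 0.2498, 0.0857]
eef_rot: [0.493, 0.506, -0.494, 0.507]
ft_force: [-1.1, 0.3, -0.1]
width: 0.0171
```

```bash
python3 - <<'E'
from h import *
goal(.4815,.2483,.03,.026)
im=camera("wrist")[:,:,::-1]
a=cv2.resize(im[100:260,220:360],None,fx=5,fy=3.75,interpolation=2); cv2.imwrite("pics/w7c.png",a)
im=camera("side")[:,:,::-1]; cv2.imwrite("pics/s7.png",cv2.resize(im[200:400,110:340],None,fx=3,fy=3,interpolation=2))
goal(.4815,.2483,.03,.026)
E
```

```text
t 6.0 pos [0.4818 0.2498 0.0857] w 0.0171 F [-1.1  0.3 -0.1] shift [55.7 -0.4  1.5] rot [-0.0003  0.0008 -0.0006]
t 6.1 pos [0.482  0.2499 0.086 ] w 0.017 F [-0.2 -0.6 -0.8] shift [56.  -0.6  1.5] rot [-0.0003  0.0007 -0.0011]
```

View pics/w7c.png

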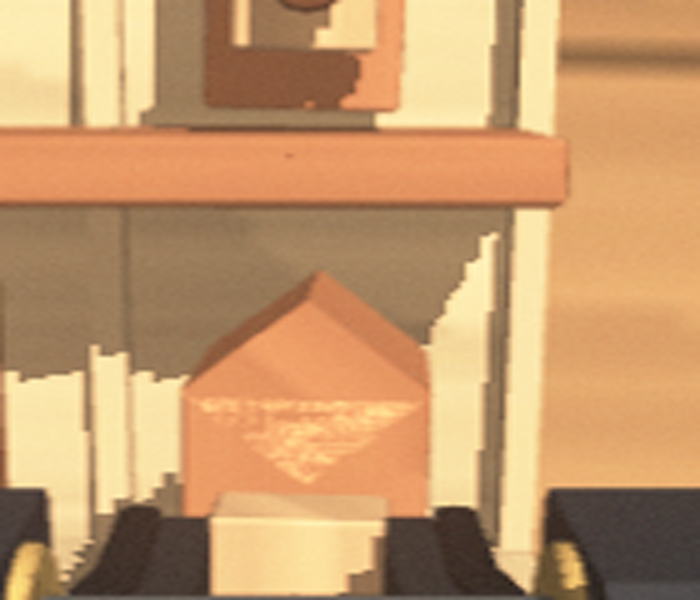

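View pics/s7.png

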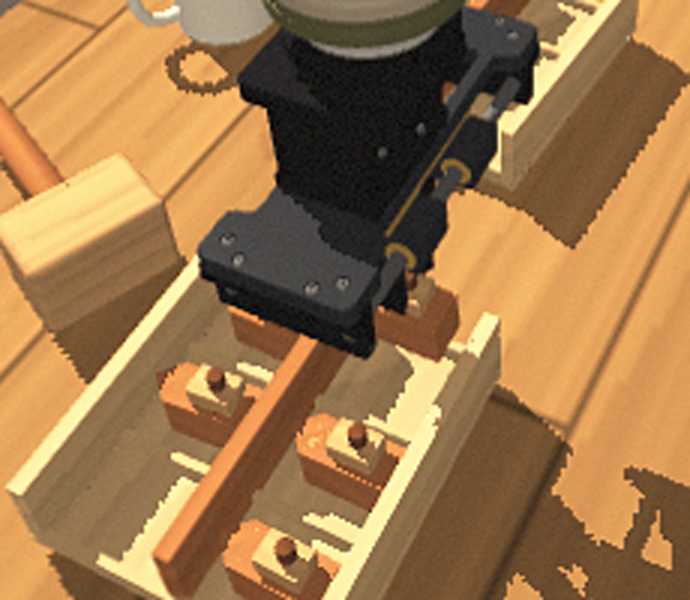

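```bash
python3 - <<'E'
from h import *
q=lambda p:np.array(p)/[5,3.75]+[220,100]
print("bow",onz("wrist",q([(320,270)]),.103)[0],"mid",onz("wrist",q([(320,205),(320,132)]),.06).round(4).tolist(),"lip/div edges z22",onz("wrist",q([(90,400),(130,400),(507,400),(540,400)]),.022).round(4).tolist())
E
```

```text
bow [0.52374316 0.24886282 0.103     ] mid [[0.5282, 0.2484, 0.06], [0.5401, 0.2487, 0.06]] lip/div edges z22 [[0.4848, 0.2812, 0.022], [0.4849, 0.2751, 0.022], [0.4864, 0.2184, 0.022], [0.4865, 0.2134, 0.022]]
```

Emit:
arm_command --pt "255 15 -1 1 0 0 0" --pt "255 30 -1 1 0 0 0" --pt "255 45 -1 1 0 0 0" --pt "255 53 -1 1 0 0 0" --pt "255 57 -1 1 0 0 0" --pt "255 57 -1 1 0 0 0" --pt "255 57 -1 1 0 0 0"

```text
time: 6.8
ee_pos: [0.4809, 0.2489, 0.0288]
eef_rot: [0.493, 0.506, -0.494, 0.507]
ft_force: [0.5, -0.1, 0.0]
width: 0.0175
```

```bash
python3 - <<'E'
from h import *
goal(.481,.2483,.0275,.026)
im=camera("side")[:,:,::-1]; cv2.imwrite("pics/s8.png",cv2.resize(im[230:400,110:340],None,fx=3,fy=3,interpolation=2))
goal(.481,.2483,.0275,.026)
E
```

```text
t 6.8 pos [0.4809 0.2489 0.0288] w 0.0175 F [ 0.5 -0.1  0. ] shift [1.3 0.1 0.6] rot [-0.0002  0.0007 -0.0006]
t 6.85 pos [0.481  0.2489 0.0289] w 0.0169 F [ 0.7 -0.4 -0.4] shift [ 1.4 -0.   0.6] rot [-0.0002  0.0007 -0.001 ]
```

View pics/s8.png

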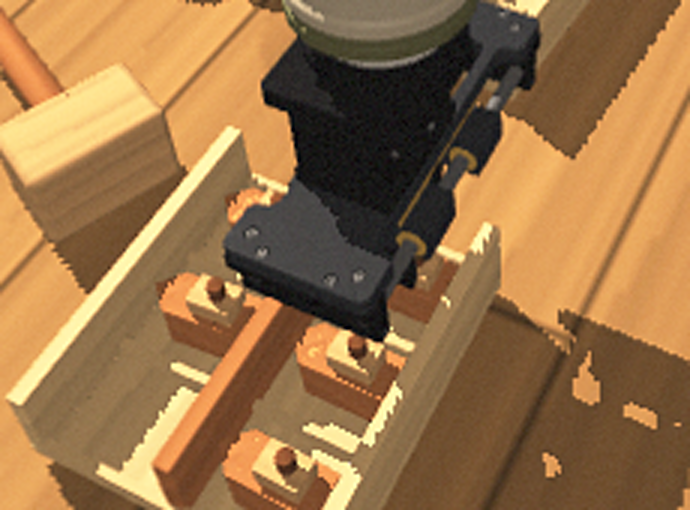

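Emit:
arm_command --pt "255 1 0 0 0 0 0" --pt "255 2 0 0 0 0 0" --pt "255 2.5 0 0 0 0 0" --pt "255 2.5 0 0 0 0 0"

```text
time: 7.25
ee_pos: [0.4808, 0.2486, 0.0261]
eef_rot: [0.493, 0.506, -0.494, 0.507]
ft_force: [-0.6, -0.0, 1.6]
width: 0.0171
```

Emit:
arm_command --pt "200 0.5 0 0 0 0 0" --pt "170 0.5 0 0 0 0 0" --pt "130 0.5 0 0 0 0 0" --pt "125 0.5 0 0 0 0 0" --pt "125 -5 0 0 0 0 0" --pt "125 -30 0 0 0 0 0" --pt "125 -70 0 0 0 0 0" --pt "125 -110 0 0 0 0 0" --pt "118 -130 0 0 0 0 0"

```text
time: 8.15
ee_pos: [0.4816, 0.2497, 0.1599]
eef_rot: [0.495, 0.506, -0.492, 0.507]
ft_force: [0.4, 0.9, -0.1]
width: 0.0455
```

```bash
python3 - <<'E'
from h import *
im=camera("side")[:,:,::-1]; cv2.imwrite("pics/s9.png",cv2.resize(im[230:410,110:340],None,fx=3,fy=3,interpolation=2))
goal(.4555,-.2905,.12,-.08)
E
```

```text
t 8.2 pos [0.4825 0.2503 0.162 ] w 0.0464 F [0.9 1.6 2. ] shift [ 40.9 -41.4 539.9] rot [ 0.1061 -0.0019 -0.0068]
```

View pics/s9.png

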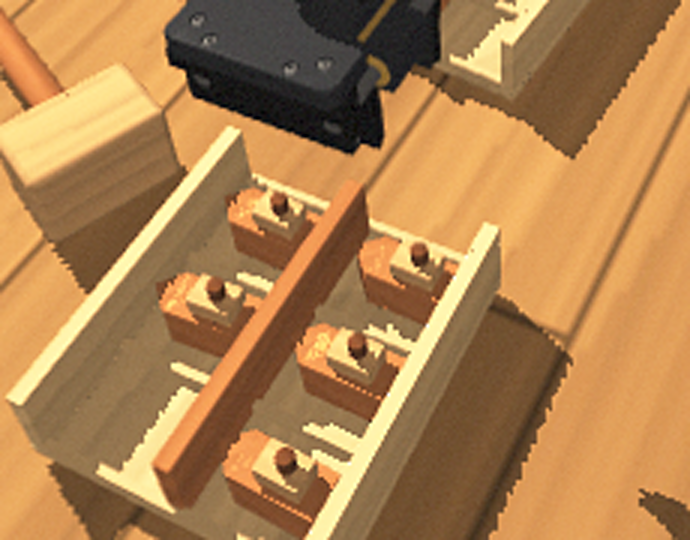

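Emit:
arm_command --pt "118 0 -4 45 0.01 0 0" --pt "118 5 -8 94 0.02 0 0" --pt "118 10 -12 143 0.03 0 0" --pt "118 15 -15 192 0.04 0 0" --pt "118 20 -19 240 0.05 0 0" --pt "118 25 -23 289 0.06 0 0" --pt "118 30 -27 338 0.07 0 0" --pt "118 35 -31 387 0.08 0 0" --pt "118 38 -34 436 0.09 0 0" --pt "118 38 -38 484 0.1 0 0"

```text
time: 9.2
ee_pos: [0.4545, -0.238, 0.1183]
eef_rot: [-0.518, -0.481, 0.518, -0.481]
ft_force: [0.8, -0.0, -0.4]
width: 0.0467
```

```bash
python3 - <<'E'
from h import *
goal(.456,-.291,.12,-.085)
E
```

```text
t 9.2 pos [ 0.4545 -0.238   0.1183] w 0.0467 F [ 0.8 -0.  -0.4] shift [-1.6  5.5 52.8] rot [ 0.0105  0.0011 -0.0002]
```

Emit:
arm_command --pt "118 0 5 25 0.01 0 0" --pt "118 0 5 44 0.01 0 0" --pt "118 0 5 53 0.01 0 0" --pt "118 0 5 53 0.01 0 0" --pt "118 0 5 53 0.01 0 0" --pt "118 0 5 53 0.01 0 0"

```text
time: 9.8
ee_pos: [0.4566, -0.2879, 0.1186]
eef_rot: [-0.52, -0.479, 0.52, -0.479]
ft_force: [0.0, -0.9, -0.2]
width: 0.0469
```

```bash
python3 - <<'E'
from h import *
s=read_state()
im=camera("wrist")[:,:,::-1]; cv2.imwrite("pics/w10.png",cv2.resize(im[130:290,180:380],None,fx=4,fy=3.75,interpolation=2))
goal(.456,-.291,.026,-.085)
E
```

```text
t 9.85 pos [ 0.4565 -0.2881  0.1186] w 0.047 F [0.  0.6 0.5] shift [92.6 -0.3  2.8] rot [ 0.0026  0.0009 -0.0005]
```

View pics/w10.png

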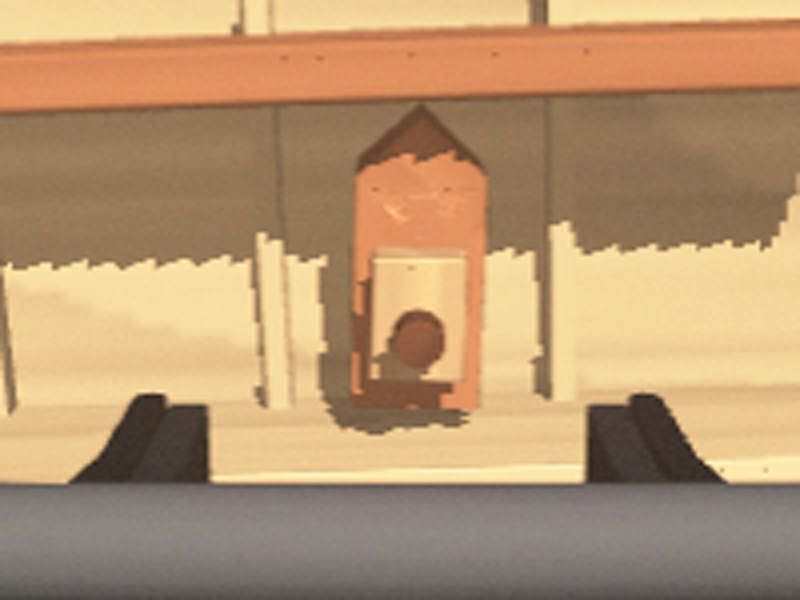

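```bash
python3 - <<'E'
from h import *
q=lambda p:(np.array(p,float))/[4,3.75]+[180,130]
P=onz("wrist",q([(421,105),(356,170),(487,175),(355,405),(480,408)]),.044);print(P.round(4).tolist(), ((P[3]+P[4]+2*P[0])/4).round(4))
print(onz("wrist",q([(418,340)]),.066))
E
```

```text
[[0.495, -0.2956, 0.044], [0.4828, -0.2821, 0.044], [0.4797, -0.3071, 0.044], [0.4323, -0.2774, 0.044], [0.4295, -0.3024, 0.044]] [ 0.4629 -0.2928  0.044 ]
[[ 0.45216299 -0.29130197  0.066     ]]
```

Emit:
arm_command --pt "118 25 0 3 0 0 0" --pt "118 50 0 3 0 0 0" --pt "118 75 0 3 0 0 0" --pt "118 88 0 3 0 0 0" --pt "118 92 0 3 0 0 0" --pt "118 92 0 3 0 0 0" --pt "118 92 0 3 0 0 0"

```text
time: 10.55
ee_pos: [0.4567, -0.2927, 0.0277]
eef_rot: [-0.521, -0.478, 0.521, -0.479]
ft_force: [0.4, -0.0, -0.2]
width: 0.0468
```

Emit:
arm_command --pt "200 0 0 0 0 0 0" --pt "255 0 0 0 0 0 0" --pt "255 0 0 0 0 0 0" --pt "255 0 0 0 0 0 0" --pt "255 0 0 0 0 0 0" --pt "255 0 0 0 0 0 0"

```text
time: 11.15
ee_pos: [0.456, -0.2925, 0.0266]
eef_rot: [-0.52, -0.478, 0.521, -0.479]
ft_force: [-0.6, 0.4, 0.4]
width: 0.0164
```

Emit:
arm_command --pt "255 -5 0 0 0 0 0" --pt "255 -20 0 0 0 0 0" --pt "255 -50 0 0 0 0 0" --pt "255 -100 0 0 0 0 0" --pt "255 -105 0 0 0 0 0" --pt "255 -105 0 0 0 0 0"

```text
time: 11.75
ee_pos: [0.4569, -0.2929, 0.1334]
eef_rot: [0.521, 0.477, -0.52, 0.48]
ft_force: [0.8, -0.6, -1.0]
width: 0.0163
```

```bash
python3 - <<'E'
from h import *
im=camera("wrist")[:,:,::-1]; im2=camera("side")[:,:,::-1]
cv2.imwrite("pics/c11.png",cv2.hconcat([cv2.resize(im[100:340,160:400],(400,400),interpolation=2),cv2.resize(im2[80:200,280:400],(400,400),interpolation=2)]))
goal(.5645,.373,.13,.026)
E
```

```text
t 11.85 pos [ 0.4554 -0.292   0.1306] w 0.0163 F [ 0.6  0.1 -0.5] shift [ 2.000e-01  5.290e+01 -6.718e+02] rot [-0.1102  0.0005  0.0009]
```

View pics/c11.png

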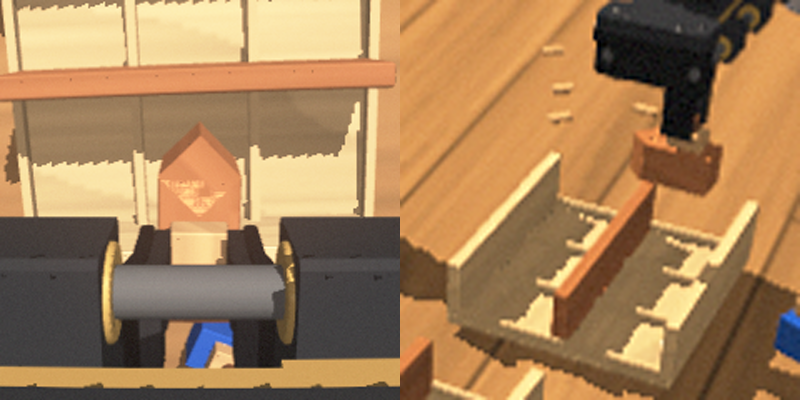

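Emit:
arm_command --pt "255 -4 4 -45 -0.01 0 0" --pt "255 -4 7 -93 -0.02 0 0" --pt "255 -4 11 -141 -0.03 0 0" --pt "255 -4 15 -189 -0.04 0 0" --pt "255 -4 19 -237 -0.05 0 0" --pt "255 -4 22 -285 -0.06 0 0" --pt "255 -4 26 -333 -0.07 0 0" --pt "255 -4 30 -381 -0.08 0 0" --pt "255 -4 34 -429 -0.09 0 0" --pt "255 -4 37 -477 -0.1 0 0"

```text
time: 12.85
ee_pos: [0.5321, 0.1814, 0.1334]
eef_rot: [0.495, 0.504, -0.497, 0.504]
ft_force: [0.7, -0.2, -0.3]
width: 0.0165
```

```bash
python3 - <<'E'
from h import *
goal(.5638,.3735,.13,.026)
E
```

```text
t 12.85 pos [0.5321 0.1814 0.1334] w 0.0165 F [ 0.7 -0.2 -0.3] shift [   3.    34.7 -191.6] rot [-0.0101  0.0015  0.0022]
```

Emit:
arm_command --pt "255 0 8 -48 -0.01 0 0" --pt "255 0 17 -96 -0.01 0 0" --pt "255 0 26 -144 -0.01 0 0" --pt "255 3 33 -180 -0.01 0 0" --pt "255 3 34 -192 -0.01 0 0" --pt "255 15 34 -192 -0.01 0 0" --pt "255 30 34 -192 -0.01 0 0" --pt "255 45 34 -192 -0.01 0 0" --pt "255 47 34 -192 -0.01 0 0" --pt "255 47 34 -192 -0.01 0 0"

```text
time: 13.85
ee_pos: [0.5639, 0.3708, 0.087]
eef_rot: [0.493, 0.506, -0.495, 0.506]
ft_force: [-0.2, 0.3, -0.9]
width: 0.0163
```

Emit:
arm_command --pt "255 0 0 0 0 0 0" --pt "255 0 0 0 0 0 0"

```text
time: 14.05
ee_pos: [0.5643, 0.3724, 0.0887]
eef_rot: [0.494, 0.506, -0.493, 0.507]
ft_force: [-0.1, 0.3, -0.6]
width: 0.0163
```

```bash
python3 - <<'E'
from h import *
goal(.5638,.3735,.0265,.026)
im=camera("wrist")[:,:,::-1]
a=cv2.resize(im[100:260,200:360],None,fx=4.5,fy=3.75,interpolation=2); cv2.imwrite("pics/w12c.png",a)
E
```

```text
t 14.05 pos [0.5643 0.3724 0.0887] w 0.0163 F [-0.1  0.3 -0.6] shift [62.2 -0.6 -1.1] rot [-0.0005  0.0004 -0.0014]
```

View pics/w12c.png

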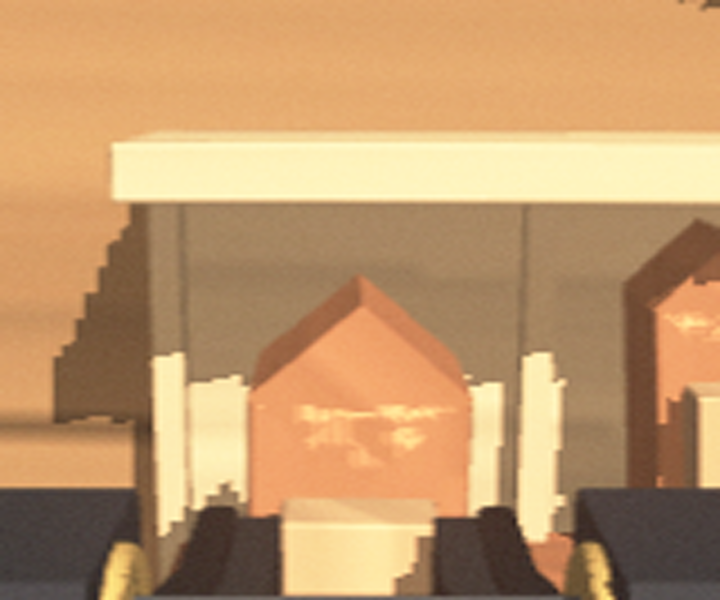

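```bash
python3 - <<'E'
from h import *
q=lambda p:np.array(p,float)/[4.5,3.75]+[200,100]
print("bow",onz("wrist",q([(360,277)]),.1055)[0],"end inner edge z62",onz("wrist",q([(360,201),(360,141)]),.062).round(4).tolist(),"lips z22",onz("wrist",q([(188,420),(522,420)]),.022).round(4).tolist())
E
```

```text
bow [0.60501088 0.37345052 0.1055    ] end inner edge z62 [[0.6111, 0.3735, 0.062], [0.6208, 0.3737, 0.062]] lips z22 [[0.5623, 0.4013, 0.022], [0.5637, 0.3446, 0.022]]
```

Emit:
arm_command --pt "255 15 0 0 0 0 0" --pt "255 30 0 0 0 0 0" --pt "255 45 0 0 0 0 0" --pt "255 55 0 0 0 0 0" --pt "255 59 0 0 0 0 0" --pt "255 60 0 0 0 0 0" --pt "255 60 0 0 0 0 0"

```text
time: 14.8
ee_pos: [0.5641, 0.3725, 0.0281]
eef_rot: [0.493, 0.506, -0.494, 0.507]
ft_force: [0.6, 0.5, -0.6]
width: 0.0164
```

Emit:
arm_command --pt "255 1 0 0 0 0 0" --pt "255 1.8 0 0 0 0 0" --pt "255 1.8 0 0 0 0 0" --pt "255 1.8 0 0 0 0 0"

```text
time: 15.2
ee_pos: [0.5642, 0.3726, 0.0266]
eef_rot: [0.494, 0.506, -0.493, 0.507]
ft_force: [0.5, 0.5, 2.4]
width: 0.0164
```

Emit:
arm_command --pt "200 0 0 0 0 0 0" --pt "170 0 0 0 0 0 0" --pt "130 0 0 0 0 0 0" --pt "125 0 0 0 0 0 0" --pt "125 -5 0 0 0 0 0" --pt "125 -30 0 0 0 0 0" --pt "125 -70 0 0 0 0 0" --pt "125 -110 0 0 0 0 0" --pt "118 -130 0 0 0 0 0"

```text
time: 16.1
ee_pos: [0.5647, 0.3735, 0.1605]
eef_rot: [0.495, 0.506, -0.492, 0.507]
ft_force: [0.4, 0.4, 0.3]
width: 0.0457
```

```bash
python3 - <<'E'
from h import *
im=camera("side")[:,:,::-1]; cv2.imwrite("pics/s13.png",cv2.resize(im[230:419,110:340],None,fx=3,fy=3,interpolation=2))
goal(.5008,-.2932,.17,-.0475+np.pi/2)
goal(.5008,-.2932,.17,-.0475-np.pi/2)
print(read_state()['joint_positions'].round(2))
E
```

```text
t 16.15 pos [0.5654 0.3741 0.1629] w 0.046 F [0.7 0.4 2.8] shift [ -9.7 -81.7 665.4] rot [-1.4975  0.0023 -0.0075]
t 16.15 pos [0.5654 0.3741 0.1629] w 0.046 F [0.7 0.4 2.8] shift [ -9.7 -81.7 665.4] rot [ 1.6441 -0.0077 -0.0024]
[-0.24  0.53 -0.61  1.33  0.3   1.37 -2.38]
```

View pics/s13.png

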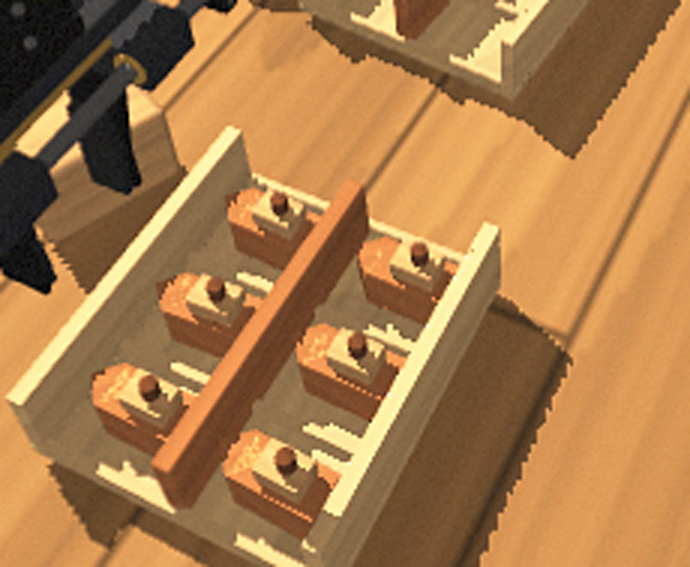

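Emit:
arm_command --pt "118 -5 -6 46 -0.11 0 0" --pt "118 -9 -12 94 -0.22 0 0" --pt "118 -9 -18 142 -0.33 0 0" --pt "118 -9 -24 190 -0.44 0 0" --pt "118 -9 -29 238 -0.55 0 0" --pt "118 -9 -35 286 -0.66 0 0" --pt "118 -9 -41 334 -0.77 0 0" --pt "118 -9 -47 382 -0.88 0 0" --pt "118 -9 -53 430 -0.99 0 0" --pt "118 -9 -59 478 -1.1 0 0"

```text
time: 17.15
ee_pos: [0.5166, -0.1088, 0.1659]
eef_rot: [0.154, 0.69, -0.155, 0.69]
ft_force: [0.8, 0.5, 0.4]
width: 0.047
```

```bash
python3 - <<'E'
from h import *
goal(.5008,-.2932,.17,-.0475+np.pi/2)
print(read_state()['joint_positions'].round(2))
E
```

```text
t 17.15 pos [ 0.5166 -0.1088  0.1659] w 0.047 F [0.8 0.5 0.4] shift [  -3.8 -173.5   64.3] rot [-0.3929  0.0011  0.0013]
[ 0.66  0.18 -0.59  1.73  0.11  1.26 -0.4 ]
```

Emit:
arm_command --pt "118 0 -43 16 -0.1 0 0" --pt "118 0 -87 32 -0.2 0 0" --pt "118 0 -130 48 -0.3 0 0" --pt "118 0 -165 62 -0.393 0 0" --pt "118 0 -173 64 -0.393 0 0" --pt "118 0 -173 64 -0.393 0 0" --pt "118 0 -173 64 -0.393 0 0"

```text
time: 17.85
ee_pos: [0.501, -0.2889, 0.1658]
eef_rot: [0.018, 0.707, -0.018, 0.707]
ft_force: [0.5, 0.6, -0.7]
width: 0.0468
```

```bash
python3 - <<'E'
from h import *
goal(.5008,-.2932,.17,-.0475+np.pi/2)
im=camera("wrist")[:,:,::-1]; cv2.imwrite("pics/w14.png",im)
im=camera("side")[:,:,::-1]; cv2.imwrite("pics/s14.png",im)
goal(.5008,-.2932,.17,-.0475+np.pi/2)
w=-.0475
T=lambda x,y,z:[.5008+x*np.cos(w)-y*np.sin(w),-.2932+x*np.sin(w)+y*np.cos(w),z]
for n,p in zip(["mid+","mid-","end+x in,+y","end-x in,+y","out+","out-"],proj("wrist",[T(.006,.093,.06),T(-.006,.093,.06),T(.08,.096,.062),T(-.08,.096,.062),T(.09,.096,.062),T(-.09,.096,.062)])): print(n,p.round(1))
E
```

```text
t 17.85 pos [ 0.501  -0.2889  0.1658] w 0.0468 F [ 0.5  0.6 -0.7] shift [-4.2 -4.3  0.1] rot [-0.0038  0.0004  0.0002]
t 17.95 pos [ 0.5012 -0.2886  0.166 ] w 0.0465 F [ 0.1  0.8 -0.2] shift [-4.  -4.6 -0.2] rot [-0.0023  0.0007  0.0007]
mid+ [284.5  92.6]
mid- [269.8  92.6]
end+x in,+y [375.4  89.1]
end-x in,+y [178.9  89.6]
out+ [387.5  89.3]
out- [166.8  89.8]
```

View pics/w14.png

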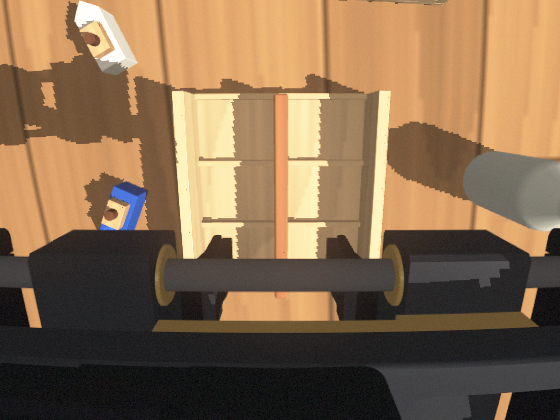

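View pics/s14.png

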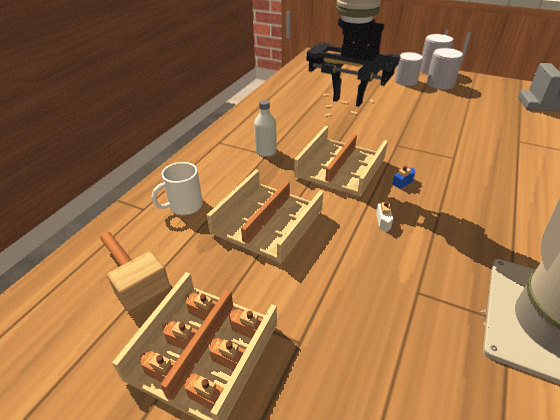

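```bash
python3 - <<'E'
from h import *
goal(.5038,-.2945,.025,-.0475+np.pi/2)
E
```

```text
t 17.95 pos [ 0.5012 -0.2886  0.166 ] w 0.0465 F [ 0.1  0.8 -0.2] shift [141.   -5.7   2.8] rot [-0.0023  0.0007  0.0007]
```

Emit:
arm_command --pt "118 20 -4 3 0 0 0" --pt "118 50 -5 3 0 0 0" --pt "118 80 -5 3 0 0 0" --pt "118 110 -5 3 0 0 0" --pt "118 130 -5 3 0 0 0" --pt "118 138 -5 3 0 0 0" --pt "118 141 -5 3 0 0 0" --pt "118 141 -5 3 0 0 0" --pt "118 141 -5 3 0 0 0" --newtons 50

```text
time: 18.85
ee_pos: [0.5041, -0.2961, 0.026]
eef_rot: [0.018, 0.706, -0.019, 0.708]
ft_force: [0.1, 0.1, -0.4]
width: 0.0468
```

```bash
python3 - <<'E'
from h import *
goal(.5038,-.2945,.025,-.0475+np.pi/2)
im=camera("wrist")[:,:,::-1]; cv2.imwrite("pics/w15.png",im)
E
```

```text
t 18.85 pos [ 0.5041 -0.2961  0.026 ] w 0.0468 F [ 0.1  0.1 -0.4] shift [ 1.   1.6 -0.4] rot [-0.0043  0.002   0.0019]
```

View pics/w15.png

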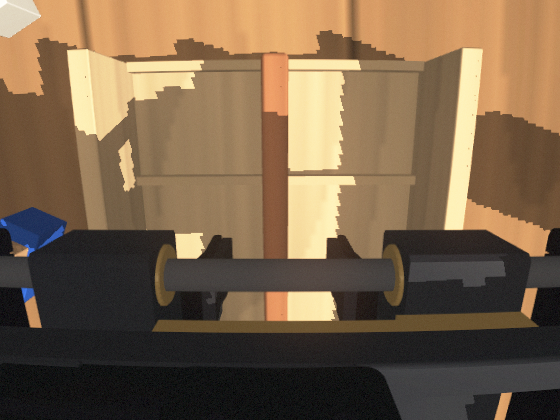

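```bash
python3 - <<'E'
from h import *
P=onz("wrist",[(72,53),(479,51)],.062); print(P.round(4).tolist(), P.mean(0)-(.096)*np.array([np.sin(.0475),np.cos(.0475),0]))
print(onz("wrist",[(275,56)],.06), onz("wrist",[(275,177),(275,183)],.022))
E
```

```text
[[0.4219, -0.196, 0.062], [0.5952, -0.2043, 0.062]] [ 0.50397847 -0.29607522  0.062     ]
[[ 0.50825583 -0.20325274  0.06      ]] [[ 0.50474832 -0.26097034  0.022     ]
 [ 0.50456191 -0.26438689  0.022     ]]
```

Emit:
arm_command --pt "180 0 0 0 0 0 0" --pt "255 0 0 0 0 0 0" --pt "255 0 0 0 0 0 0" --pt "255 0 0 0 0 0 0" --pt "255 0 0 0 0 0 0" --pt "255 0 0 0 0 0 0" --pt "255 0 0 0 0 0 0" --pt "255 0 0 0 0 0 0" --newtons 50

```text
time: 19.7
ee_pos: [0.5031, -0.2959, 0.0247]
eef_rot: [0.018, 0.707, -0.019, 0.707]
ft_force: [-2.0, 0.3, 1.1]
width: 0.0111
```

Emit:
arm_command --pt "255 -2 0 0 0 0 0" --pt "255 -10 0 0 0 0 0" --pt "255 -30 0 0 0 0 0" --pt "255 -60 0 0 0 0 0" --pt "255 -90 0 0 0 0 0" --pt "255 -120 0 0 0 0 0" --pt "255 -140 0 0 0 0 0" --pt "255 -140 0 0 0 0 0" --pt "255 -140 0 0 0 0 0"

```text
time: 20.6
ee_pos: [0.503, -0.2957, 0.1642]
eef_rot: [0.018, 0.707, -0.019, 0.707]
ft_force: [-0.5, -0.9, -5.0]
width: 0.0111
```

```bash
python3 - <<'E'
from h import *
goal(.582,-.022,.166,-.076+np.pi/2)
im=camera("wrist")[:,:,::-1]; im2=camera("side")[:,:,::-1]
cv2.imwrite("pics/w16.png",im);cv2.imwrite("pics/s16.png",im2)
E
```

```text
t 20.6 pos [ 0.503  -0.2957  0.1642] w 0.0111 F [-0.5 -0.9 -5. ] shift [ -2.1 277.4  64.7] rot [ 0.024 -0.     0.001]
```

View pics/w16.png

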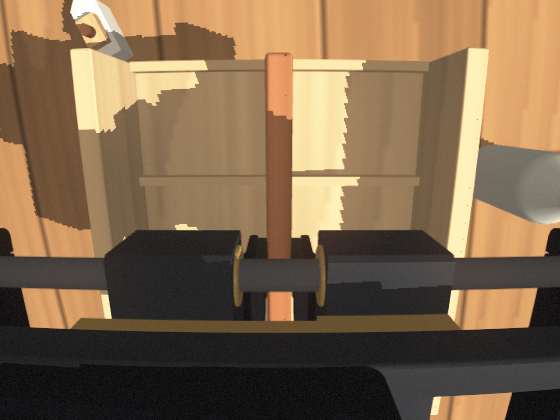

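View pics/s16.png

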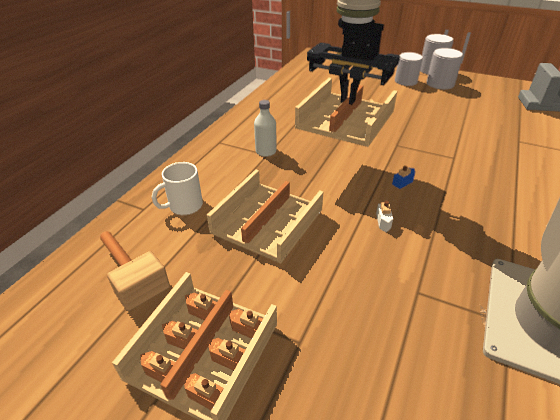

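Emit:
arm_command --pt "255 -6 20 5 0 0 0" --pt "255 -6 50 12 0.005 0 0" --pt "255 -6 85 20 0.01 0 0" --pt "255 -6 120 28 0.015 0 0" --pt "255 -6 155 36 0.02 0 0" --pt "255 -6 190 44 0.024 0 0" --pt "255 -6 225 52 0.024 0 0" --pt "255 -6 255 59 0.024 0 0" --pt "255 -6 272 63 0.024 0 0" --pt "255 -6 277 64 0.024 0 0"

```text
time: 21.7
ee_pos: [0.5811, -0.0196, 0.1691]
eef_rot: [0.026, 0.707, -0.025, 0.706]
ft_force: [-0.4, 0.6, -2.9]
width: 0.0111
```

Emit:
arm_command --pt "255 0 0 0 0 0 0" --pt "255 0 0 0 0 0 0" --pt "255 0 0 0 0 0 0" --pt "255 0 0 0 0 0 0"

```text
time: 22.1
ee_pos: [0.5814, -0.0237, 0.1704]
eef_rot: [0.027, 0.707, -0.028, 0.707]
ft_force: [0.1, -0.3, -3.9]
width: 0.0113
```

```bash
python3 - <<'E'
from h import *
goal(.5813,-.0219,.1,-.076+np.pi/2)
for n in ("wrist","side","top"):
    cv2.imwrite(f"pics/{n}17.png",camera(n)[:,:,::-1])
E
```

```text
t 22.1 pos [ 0.5814 -0.0237  0.1704] w 0.0113 F [ 0.1 -0.3 -3.9] shift [70.4  1.9 -0.2] rot [-0.0017  0.0002  0.0014]
```

View pics/side17.png

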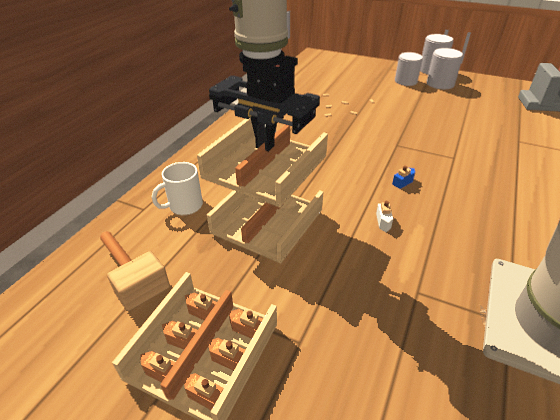

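View pics/top17.png

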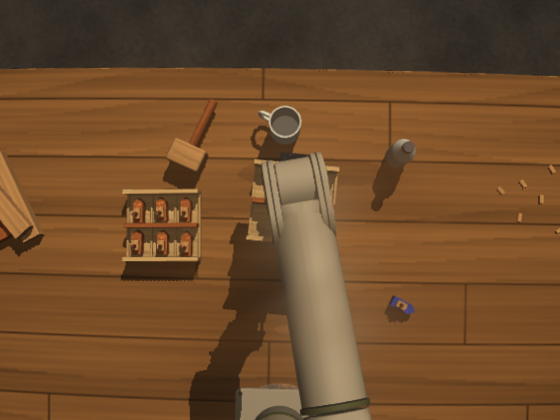

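View pics/wrist17.png

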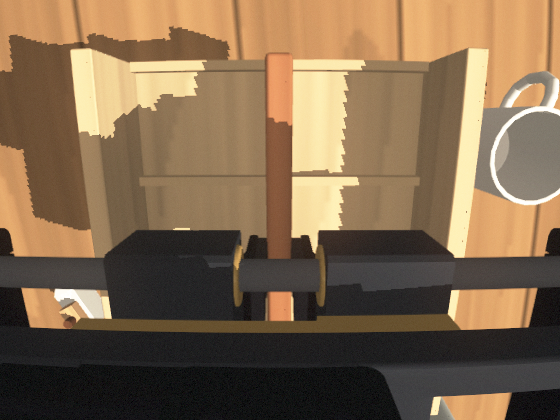

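```bash
python3 - <<'E'
import cv2
im=cv2.imread("pics/top17.png"); c=im[150:250,240:350]; c=cv2.convertScaleAbs(cv2.resize(c,None,fx=6,fy=6,interpolation=2),alpha=1.4); cv2.imwrite("pics/t17c.png",c)
E
```

```text
(no output)
```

View pics/t17c.png

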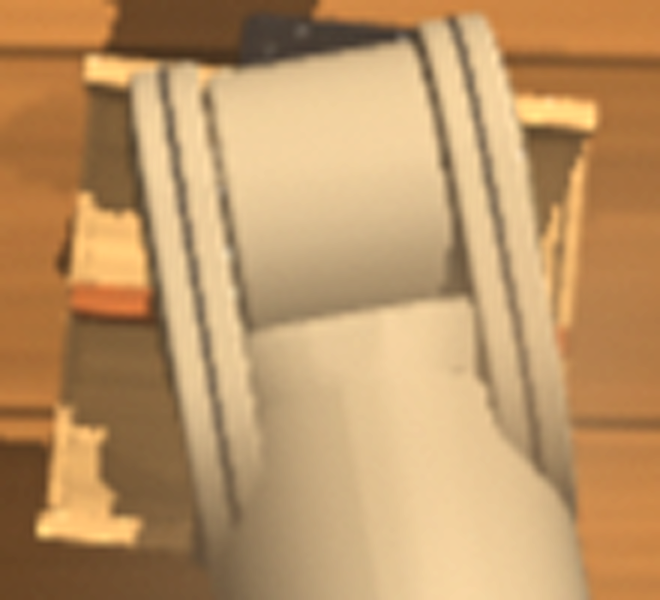

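```bash
python3 - <<'E'
from h import *
P=onz("top",(np.array([(84,57),(598,101),(37,541)],float)+.5)/6-.5+np.array([240,150]),.2075)
print(P.round(4).tolist(),"c",((P[1]+P[2])/2).round(4),"len",np.linalg.norm(P[0]-P[1]),np.linalg.norm(P[0]-P[2]),"yaw",np.arctan2(-(P[0]-P[1])[0],(P[0]-P[1])[1]), np.arctan2(*(P[0]-P[2])[1::-1]))
goal(.5813,-.0219,.1,-.076+np.pi/2)
# wrist: held tray corners (72,52),(486,50) z
P=onz("wrist",[(74,52),(486,50)],.2077);print(P.mean(0)-.096*np.array([np.sin(.076),np.cos(.076),0]))
E
```

```text
[[0.6764, 0.0689, 0.2075], [0.6632, -0.1226, 0.2075], [0.496, 0.0823, 0.2075]] c [ 0.5796 -0.0201  0.2075] len 0.19186430958658263 0.1808949745404581 yaw -0.06864254696669 -0.07456944014896533
t 22.25 pos [ 0.5815 -0.023   0.1705] w 0.0112 F [ 0.4  0.4 -3.8] shift [70.5  1.1 -0.3] rot [-0.0006  0.0004  0.0012]
[ 0.5831277  -0.02272674  0.2077    ]
```

Emit:
arm_command --pt "255 15 1 0 0 0 0" --pt "255 30 1 0 0 0 0" --pt "255 45 1 0 0 0 0" --pt "255 58 1 0 0 0 0" --pt "255 66 1 0 0 0 0" --pt "255 70 1 0 0 0 0" --pt "255 70 1 0 0 0 0" --pt "255 70 1 0 0 0 0"

```text
time: 23.05
ee_pos: [0.582, -0.0215, 0.1009]
eef_rot: [0.027, 0.706, -0.027, 0.707]
ft_force: [0.0, -0.3, -4.5]
width: 0.0113
```

```bash
python3 - <<'E'
from h import *
goal(.5815,-.0225,.0787,-.076+np.pi/2)
im=camera("side")[:,:,::-1]; cv2.imwrite("pics/s18.png",cv2.resize(im[110:290,170:370],None,fx=4,fy=3.3,interpolation=2))
E
```

```text
t 23.05 pos [ 0.582  -0.0215  0.1009] w 0.0113 F [ 0.  -0.3 -4.5] shift [22.2 -1.  -0.5] rot [0.     0.0011 0.0009]
```

View pics/s18.png

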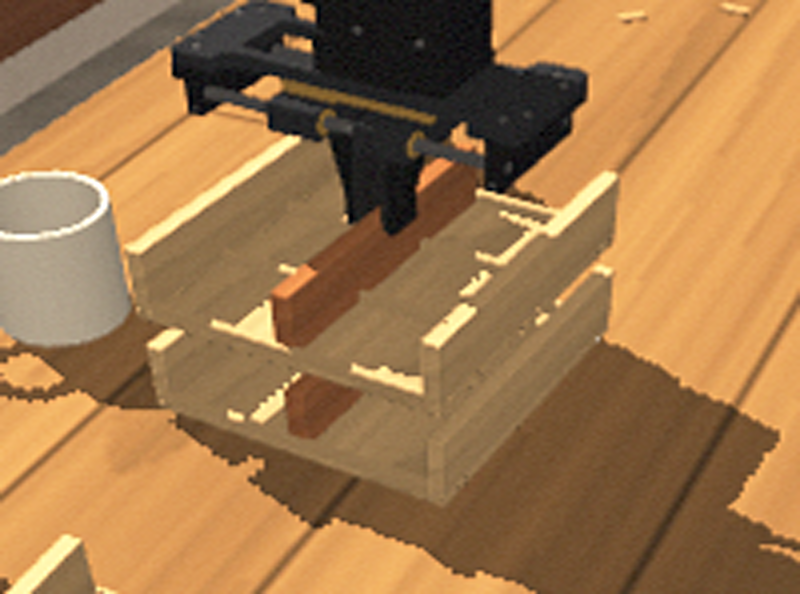

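Emit:
arm_command --pt "255 4 -1 0 0 0 0" --pt "255 8 -1 0 0 0 0" --pt "255 11 -1 0 0 0 0" --pt "255 13 -1 0 0 0 0" --pt "255 15 -1 0 0 0 0" --pt "255 17 -1 0 0 0 0" --pt "255 18.5 -1 0 0 0 0" --pt "255 19.5 -1 0 0 0 0" --pt "255 20 -1 0 0 0 0" --pt "255 20 -1 0 0 0 0"

```text
time: 24.1
ee_pos: [0.5816, -0.0225, 0.0804]
eef_rot: [0.026, 0.706, -0.027, 0.707]
ft_force: [0.2, -0.3, -4.0]
width: 0.0112
```

```bash
python3 - <<'E'
from h import *
goal(.5815,-.0225,.0787,-.076+np.pi/2)
im=camera("side")[:,:,::-1]; cv2.imwrite("pics/s19.png",cv2.resize(im[110:290,170:370],None,fx=4,fy=3.3,interpolation=2))
E
```

```text
t 24.1 pos [ 0.5816 -0.0225  0.0804] w 0.0112 F [ 0.2 -0.3 -4. ] shift [ 1.7  0.  -0.1] rot [0.     0.0003 0.001 ]
```

View pics/s19.png

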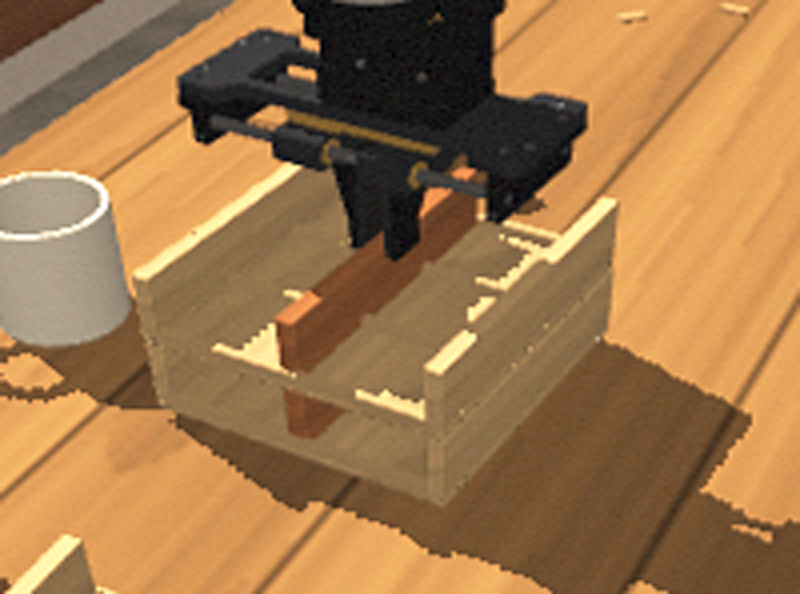

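Emit:
arm_command --pt "255 0.5 0 0 0 0 0" --pt "255 1 0 0 0 0 0" --pt "255 1.5 0 0 0 0 0" --pt "255 2 0 0 0 0 0" --pt "255 2 0 0 0 0 0"

```text
time: 24.65
ee_pos: [0.5816, -0.0226, 0.0787]
eef_rot: [0.026, 0.706, -0.027, 0.707]
ft_force: [-1.1, 0.5, -0.2]
width: 0.0111
```

Emit:
arm_command --pt "240 0 0 0 0 0 0" --pt "215 0 0 0 0 0 0" --pt "190 0 0 0 0 0 0" --pt "160 0 0 0 0 0 0" --pt "140 0 0 0 0 0 0" --pt "140 0 0 0 0 0 0" --pt "140 -10 0 0 0 0 0" --pt "140 -40 0 0 0 0 0" --pt "140 -80 0 0 0 0 0" --pt "140 -120 0 0 0 0 0" --newtons 10

```text
time: 25.65
ee_pos: [0.5812, -0.0223, 0.2005]
eef_rot: [0.026, 0.707, -0.027, 0.707]
ft_force: [0.2, -0.0, -0.6]
width: 0.0391
```

Emit:
arm_command --pt "140 0 -45 0 0 0 0" --pt "140 0 -90 0 0 0 0" --pt "140 0 -135 0 0 0 0" --pt "140 0 -180 0 0 0 0" --pt "140 0 -225 0 0 0 0" --pt "140 0 -260 0 0 0 0" --pt "140 0 -270 0 0 0 0" --pt "140 0 -270 0 0 0 0"

```text
time: 26.45
ee_pos: [0.5605, -0.2935, 0.199]
eef_rot: [0.028, 0.706, -0.028, 0.707]
ft_force: [-0.2, 0.8, 0.2]
width: 0.0391
```

```bash
python3 - <<'E'
from h import *
im=camera("side")[:,:,::-1]; t=camera("top")[:,:,::-1]; cv2.imwrite("pics/s20.png",im); cv2.imwrite("pics/t20.png",t)
c=cv2.convertScaleAbs(cv2.resize(t[160:250,240:340],None,fx=6,fy=6,interpolation=2),alpha=1.5,beta=10); cv2.imwrite("pics/t20c.png",c)
cv2.imwrite("pics/s20c.png",cv2.resize(im[150:419,110:350],None,fx=2.8,fy=2.2,interpolation=2))
E
```

```text
(no output)
```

View pics/t20.png

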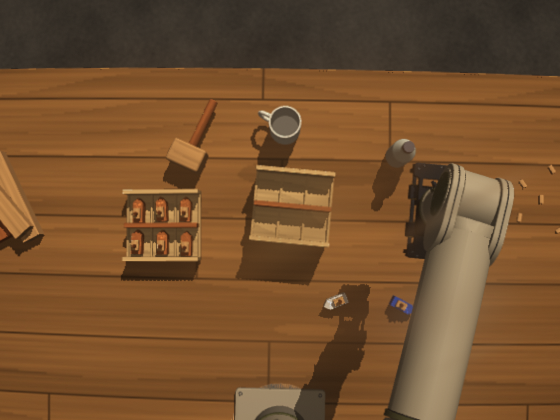

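View pics/t20c.png

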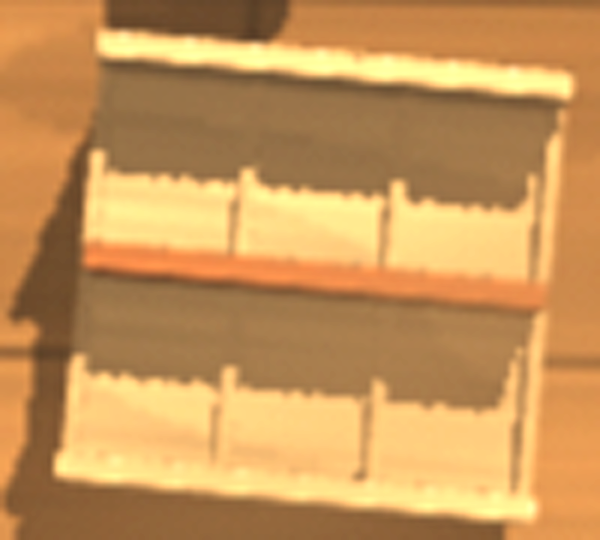

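View pics/s20c.png

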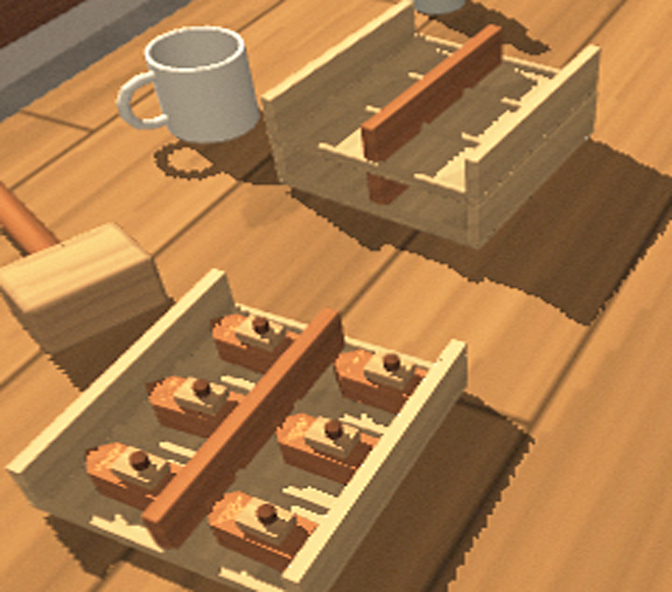

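```bash
python3 - <<'E'
from h import *
P=onz("top",(np.array([(99,30),(575,74),(55,478),(537,521)],float)+.5)/6-.5+np.array([240,160]),.116)
a=P[0]+P[2]-P[1]-P[3]; print(P.mean(0).round(4),"yaw",np.arctan2(-a[0],a[1]).round(4),[np.linalg.norm(P[i]-P[j]).round(4) for i,j in((0,1),(2,3),(0,2),(1,3))])
print(read_state()["time"],read_state()["ft_force"])
print(close_job())
E
```

```text
[ 0.5802 -0.0203  0.116 ] yaw -0.0724 [np.float64(0.1912), np.float64(0.1922), np.float64(0.1801), np.float64(0.179)]
26.55 [-0.5980038   0.10550616 -0.24318925]
the job is handed in; nothing more can be done
None
```

I moved both orange boats into the free compartments of the fuller tray. I then lifted the emptied tray by its middle board, set it down on the empty tray, released it, and handed the job in at 26.6 s.

- **Boats:** The last side and top pictures show all six boats upright, one to each compartment.
- **Stacked tray:** From the top camera, its centre is at (0.580, -0.020), against (0.579, -0.019) for the lower tray at the start. That is about 1 mm off each way. Yaw is -0.072 against -0.076 rad. At release its height read 54 mm above where I gripped it, the wrist force was near zero, and the side view shows the sides flush.
- **Other objects:** The mallet, bottle and mug look unmoved in the last pictures, and the arm was clear of everything.

Two things did not go as expected:

- **Grip on the boats:** The fingers closed on the cabins (reading about 17 mm) and not on the 26 mm hulls. Both boats were still held and set down level.
- **Camera disagreement:** The wrist and top cameras differed by about 2–4 mm in x. I used relative measurements within one camera for the boat bow gaps and the tray stacking.

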